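Tip the rejected betel nuts out through the counter bin's push flap

TASK

The nut cutter has been left lying across the waste bin's sprung flap: lay it flat in the steel tray. Then take the scoop of rejected betel nuts, press the flap open with the scoop's lip and tip the nuts in, keeping the flap pressed down with the lip until every nut has dropped into the bin. Lay the empty scoop the right way up and flat in the tray beside the cutter, with the flap shut again, and leave the tin, bowl, jar and pot where they stand.

Things in the scene. Friction and masses are not known exactly. Their poses are not given: they have to be found in the camera images.
- bin: Grey metal counter bin, fixed, 170 (x) x 180 (y) mm, walls 3 mm (back 16). Origin: centre of its underside, z up. Its top slopes up 18 degrees along +x, from 130 mm high at the low edge (x = -85) to 180 mm at x = 69, then a level ledge to x = 85. The slope has an opening 118 mm wide (y = -59 to 59), closed by the flap. Pour towards +x, coming over the low edge.
- hinge_mid (a point): Middle of the flap's hinge line, which runs along the bin's y at the flap's low edge, level with the slope's surface: (-63, 0, 137) mm in the bin's frame, axes as the bin's. 22 mm of fixed top lie between it and the bin's low edge.
- flap (a joint): Spring flap's angle, rad: 0 shut (flush with the slope, 18 degrees up), growing to 1.2 as its upper edge is pressed down into the bin; it springs back by itself. Plate 114 mm wide, 95 mm from hinge to free edge. At 55 mm from the hinge it takes about 1 N to start, 2.5 N at 0.8 rad, where it slopes 28 degrees down into the bin and nuts run off freely.
- flap_edge (a point): Middle of the flap's free edge, on the upper face; it moves with the flap.
- scoop: Aluminium hand scoop, 150 g, holding four nuts. Origin: underside, middle of the pan; +x to the open lip, z up. Pan x = -65 to 65 mm, 78 mm wide, back and side walls 45 mm high, 3 mm sheet. Floor flat to x = 10, then the front ramps up 24 degrees to the lip, with 24 mm side walls. Nuts stay in up to about 15 degrees nose-down.
- scoop_lip (a point): Middle of the lip's front edge, on its underside: (65, 0, 24.5) mm in the scoop's frame.
- scoop_grip (a point): Middle of the scoop's handle: (-105, 0, 36) mm in the scoop's frame, same axes. The handle is a flat-sided straight bar 14 mm wide (y), 20 mm deep (z), from x = -65 to -145 mm.
- nut1: Whole dried betel nut, a brown ball 32 mm in diameter, 16 g; origin at its centre. Starts in the scoop.
- nut2: Whole dried betel nut, a brown ball 32 mm in diameter, 16 g; origin at its centre. Starts in the scoop.
- nut3: Whole dried betel nut, a brown ball 32 mm in diameter, 16 g; origin at its centre. Starts in the scoop.
- nut4: Whole dried betel nut, a brown ball 32 mm in diameter, 16 g; origin at its centre. Starts in the scoop.
- cutter: Betel nut cutter, closed, rigid, dark steel, 240 g: two arms side by side along its y (y = -91 to 84 mm), 32 mm wide (x = -16 to 16), 18 mm thick. Origin: middle of its underside, z square to its flat side; balanced near y = 0. It starts on the bin's slope (tilted 18 degrees) across the flap, its y along the bin's y.
- cutter_grip (a point): Centre of the cutter, 9 mm above its underside.
- tray: Shallow rectangular steel tray, fixed, 230 (x) x 200 (y) mm outside, rim 10 mm high, walls and floor 4 mm thick. Origin: centre of its underside on the counter. The cutter and the scoop both have room in it side by side, lying along the tray's x.
- tin: Bystander: closed steel tin, 56 mm diameter, 110 mm high. Origin: centre of its underside. Leave alone.
- bowl: Bystander: open steel bowl, 84 mm diameter, 40 mm high. Origin: centre of its underside. Leave alone.
- jar: Bystander: glass jar with steel cap, 72 mm diameter, 135 mm high. Origin: centre of its underside. Leave alone.
- pot: Bystander: small open brass pot with two ears, 84 mm diameter, 75 mm high. Origin: centre of its underside. Leave alone.
Mind the look-alikes: they are no part of the job. There is more than one size of the scoop; the one meant has the size given above. Of the things shaped like the cutter, the steel one is meant.

How it is judged:
By the outcome, as a careful person would: the job done as asked, in the order asked, and still so for the second after the job is handed in, with the robot touching nothing.
It also fails if it takes over 72 s, if anything falls off the work surface, if the arm or the gripper's body presses on something with over 40 N, if the wrist force passes 120 N, or if a joint passes its speed limit or range.

ROBOT

A 7-joint arm with a two-finger parallel gripper is mounted at the origin on the work surface. World frame = base frame: x ahead of the robot, y to its left, z up, the work surface at z = 0. Lengths are in m, angles in rad, forces in N, time in s.
With the tool pointing down it reaches from about 0.425 to 0.875 m from the base axis. Payload 4.7 kg.
Tool frame: the origin (TCP) lies at the very end of the fingers, on their centre line; the grasp point (between the pads) lies 19 mm behind it; z points along the fingers, y is the direction in which the jaws open and shut (so a half turn about z gives the same grasp; the last joint's range is limited). The gripper opens to 87 mm and grips with 3 to 60 N. Pads are 19 mm wide; open, the fingers measure 117 mm over their backs; the gripper's body (75 mm by 190 mm) begins 51 mm behind the grasp point.
Start: joints at [-1.243, 0.321, -0.07, 1.45, 0.023, 1.371, -0.057], TCP at [0.201, 0.618, 0.223] pointing down, gripper open.
Joint ranges: [-2.86, 2.86], [-0.3, 2.09], [-1.38, 1.24], [0.06, 2.45], [-1.56, 4.7], [0.09, 2.05], [-2.69, 2.69]. Speed limits (rad/s): [2.57, 2.57, 3.14, 3.14, 3.14, 3.14, 3.14].

INTERFACE

Orientations are given as a rotation vector (axis times angle).
In Python, from bench import ctrl, get_image, camera_info gives the robot as it stands.
- The arm moves only by the tool carry_out, never from a script. Its argument "commands" is a list of rows, each an object of numbers: "tx", "ty", "tz": the shift along the tool's x, y, z in m; "rx", "ry", "rz": the turn, a rotation vector about the tool's x, y, z in rad; "jaw": the opening, from 0 (shut) to 1 (fully open). In form: [{"tx": .., "ty": .., "tz": .., "rx": .., "ry": .., "rz": .., "jaw": ..}, ...]. A call has 1 to 12 rows; each row is the pose to reach, as a shift and turn from the pose commanded when the call began, along the tool's axes at that moment; what a row does not reach only later rows make up. A row lasts 1/8 s, in which the tool goes at most 62.5 mm and 10.7 degrees, less where a joint would pass 70% of its speed; a pose out of reach is approached as far as the arm can. A call with a gripper value outside its range is refused whole. The fingers move at their own pace and stop on an object; "grip_force" is the grip in N (left out, the last holds). Time passes only in rows, so rows that repeat a pose let the fingers close. It gives the time, the measured TCP pose, the force and the opening at its end, in the units of the state.
- ctrl.get_state(): the state, without advancing time (a new reading comes with each control period).
- get_image(name): name is "scene" or "top" or "wrist"; returns the picture (420x560x3 uint8, red, green, blue); there is no depth.
- camera_info(name): a dict with "intrinsics" (3x3 intrinsics, pixels), "R" (3x3) and "t" (3): a world point X has camera coordinates R X + t. Camera axes: x right, y down, z forward; pixel columns grow to the right and rows downward; lengths in m; the calibration is good to about 2 mm. The wrist camera is an equidistant fisheye: a pixel r from the principal point sees the ray r / f radians off the axis. A picture is of the moment at which its call begins: read the wrist's pose just before it. camera_info takes no time and is no camera call; for the wrist camera it gives the pose at the moment of the call.
- ctrl.close_job(): hands the job in, once; it reports no verdict.
The state is a dict: "time": time; "joint_positions": joint angles; "qd": joint speeds; "joint_torque": joint torques, N m; "position": TCP position; "tool_rot": TCP orientation; "ft_force": force on the tool from outside, world axes, zero at the start; "torque": the same for the moment, N m; "grip_width": opening from 0.0 (shut) to 1.0 (fully open).
Only numpy, scipy, OpenCV 4.12 (cv2) and the standard library are available. Lean on these libraries where they do the work, as an engineer would, in place of code of your own. Each camera call takes 0.05 s, during which the arm holds its last target.

## Working session

There is one attempt and no reset: what is moved stays moved. The work goes in short steps, Python scripts to look and compute and a tool call to move; the robot and the scene stay as the last step left them, time stands still between calls to the robot, and variables do not carry over. Pictures are saved under pics/ and viewed, and the job is handed in when it is done.

Besides the shell and the picture viewer there is one more tool, called after "Emit:" as name([rows], argument=value, ...), one row to a line, values as JSON. carry_out: Moves the arm, as the interface text tells. Its arguments: {"type":"object","properties":{"commands":{"type":"array"},"grip_force":{"type":"number"}},"required":["commands"]}

```bash
ls; mkdir -p pics; python3 - <<'E'
from bench import ctrl,get_image,camera_info
import cv2
s=ctrl.get_state()
print({k:(v if not hasattr(v,'round') else v.round(3)) for k,v in s.items()} if 1 else 0)
for n in ["scene","top","wrist"]:
    ci=camera_info(n);print(n,ci)
    im=get_image(n);cv2.imwrite(f"pics/{n}0.png",im[:,:,::-1])
E
```

```text
pics
{'time': 0.0, 'joint_positions': array([-1.243,  0.322, -0.07 ,  1.452,  0.023,  1.371, -0.057]), 'qd': array([-0.001, -0.001,  0.001,  0.001,  0.   , -0.001, -0.   ]), 'joint_torque': array([-0.0000e+00, -4.9129e+01, -4.0400e-01, -3.1252e+01, -6.4000e-02,
        4.4000e-02,  0.0000e+00]), 'position': array([0.201, 0.618, 0.221]), 'tool_rot': array([-4.910e-01, -3.103e+00,  3.000e-03]), 'ft_force': array([-0.565,  0.188,  0.254]), 'torque': array([ 0.004,  0.055, -0.03 ]), 'grip_width': 1.000417608477846}
scene {'intrinsics': array([[458.01621816,   0.        , 278.7359355 ],
       [  0.        , 458.01621816, 201.2949015 ],
       [  0.        ,   0.        ,   1.        ]]), 'R': array([[ 0.57579854,  0.81751391,  0.01127142],
       [ 0.68324419, -0.47356547, -0.55579953],
       [-0.4490361 ,  0.32772969, -0.83123994]]), 't': array([-0.26890291, -0.25654672,  1.46154659])}
top {'intrinsics': array([[525.18356593,   0.        , 273.90863835],
       [  0.        , 525.18356593, 204.90591365],
       [  0.        ,   0.        ,   1.        ]]), 'R': array([[-0.02788389, -0.99954839,  0.01120245],
       [-0.98167777,  0.02526865, -0.18886568],
       [ 0.18849732, -0.01626351, -0.98193903]]), 't': array([-2.90423029e-04,  5.12694513e-01,  1.53607591e+00])}
wrist {'intrinsics': array([[325.1922621 ,   0.        , 277.98337637],
       [  0.        , 325.1922621 , 205.04928591],
       [  0.        ,   0.        ,   1.        ]]), 'R': array([[ 3.08826604e-01,  9.51118010e-01, -8.12428888e-04],
       [ 9.06600619e-01, -2.94113389e-01,  3.02609701e-01],
       [ 2.87578590e-01, -9.41904747e-02, -9.53114216e-01]]), 't': array([-0.64920686, -0.03598164,  0.39155395])}
```

View pics/scene0.png

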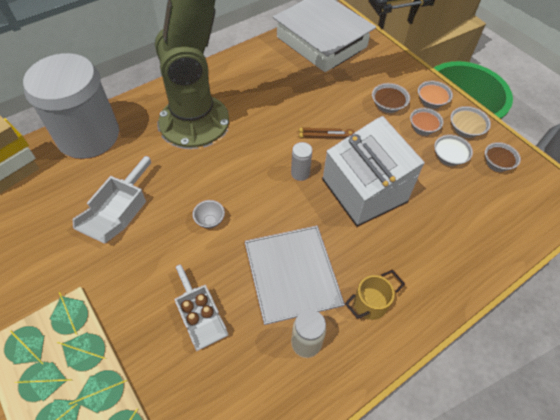

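View pics/top0.png

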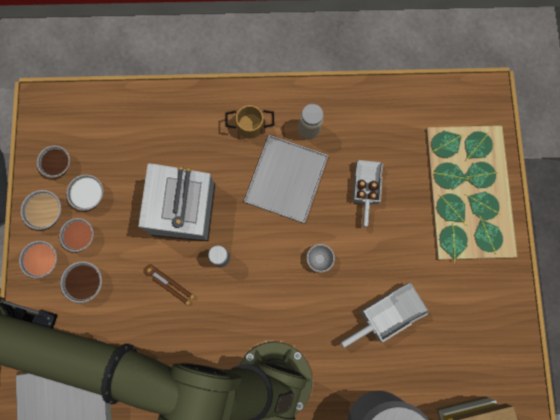

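View pics/wrist0.png

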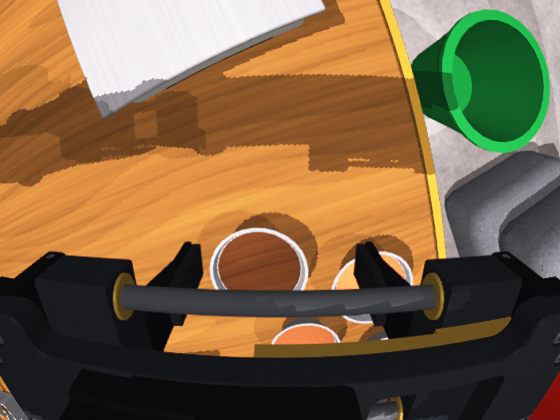

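The scene shows the bin with the steel cutter across it (scene ~370,160), a wooden look-alike behind it, the small scoop with nuts at ~(200,310), an empty larger scoop at ~(115,205), and the tray at ~(293,273). Next I'll enlarge these for corners.

```bash
cat > h.py <<'E'
import numpy as np, cv2
from scipy.spatial.transform import Rotation as Ro
from scipy.optimize import least_squares
from bench import ctrl,get_image,camera_info
def proj(n,P,ci=None):
    ci=ci or camera_info(n); K=ci['intrinsics']
    X=np.atleast_2d(P)@np.array(ci['R']).T+ci['t']
    if n=='wrist':
        r=np.linalg.norm(X[:,:2],axis=1); th=np.arctan2(r,X[:,2])
        d=X[:,:2]/np.maximum(r,1e-9)[:,None]*th[:,None]
        return d*K[0,0]+K[:2,2]
    return X[:,:2]/X[:,2:]*K[0,0]+K[:2,2]
def onplane(n,uv,z,ci=None):
    ci=ci or camera_info(n); K=ci['intrinsics']; R=np.array(ci['R']);t=np.array(ci['t'])
    uv=np.atleast_2d(np.array(uv,float)); d=(uv-K[:2,2])/K[0,0]
    if n=='wrist':
        th=np.linalg.norm(d,axis=1); s=np.sin(th)/np.maximum(th,1e-9)
        ray=np.c_[d*s[:,None],np.cos(th)]
    else: ray=np.c_[d,np.ones(len(d))]
    ray=ray@R; c=-R.T@t
    return c+ray*((z-c[2])/ray[:,2])[:,None]
def crop(src,out,x0,y0,x1,y1,f,grid=10):
    im=src if not isinstance(src,str) else cv2.imread(src)
    c=cv2.resize(im[y0:y1,x0:x1],None,fx=f,fy=f,interpolation=cv2.INTER_CUBIC)
    for x in range((x0//grid+1)*grid,x1,grid):
        cv2.line(c,((x-x0)*f,0),((x-x0)*f,6),(0,0,255),1)
        if x%(2*grid)==0: cv2.putText(c,str(x),((x-x0)*f-10,18),0,.4,(0,0,255),1)
    for y in range((y0//grid+1)*grid,y1,grid):
        cv2.line(c,(0,(y-y0)*f),(6,(y-y0)*f),(0,0,255),1)
        if y%(2*grid)==0: cv2.putText(c,str(y),(8,(y-y0)*f+4),0,.4,(0,0,255),1)
    cv2.imwrite(out,c)
def pose(): 
    s=ctrl.get_state(); return s['position'],Ro.from_rotvec(s['tool_rot'])
def yawT(x,y,z,yaw): 
    return np.array([x,y,z]),Ro.from_euler('z',yaw)
E
python3 - <<'E'
from h import *
crop('pics/top0.png','pics/t_bin.png',130,150,230,250,6)
crop('pics/top0.png','pics/t_tray.png',235,120,335,230,5)
crop('pics/top0.png','pics/t_scoop.png',335,145,400,240,6)
crop('pics/scene0.png','pics/s_bin.png',315,110,430,225,5)
crop('pics/scene0.png','pics/s_scoop.png',165,255,235,355,6)
E
```

```text
(no output)
```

View pics/t_bin.png

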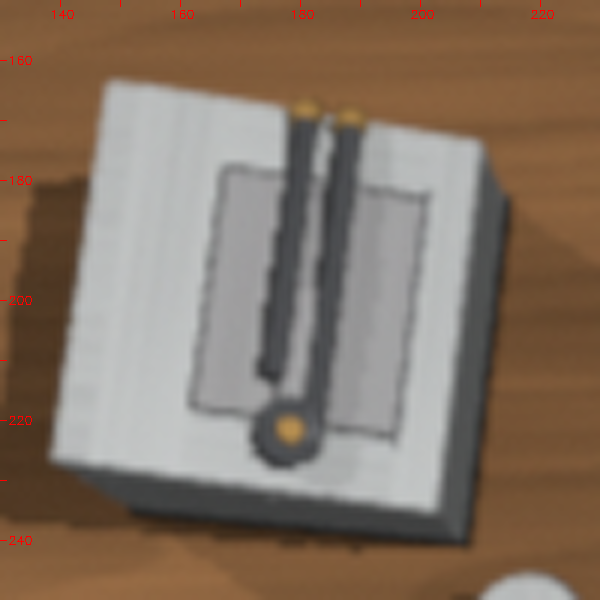

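View pics/t_tray.png

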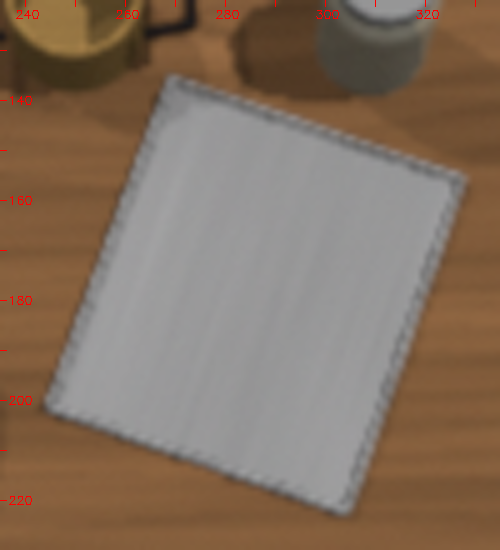

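View pics/t_scoop.png

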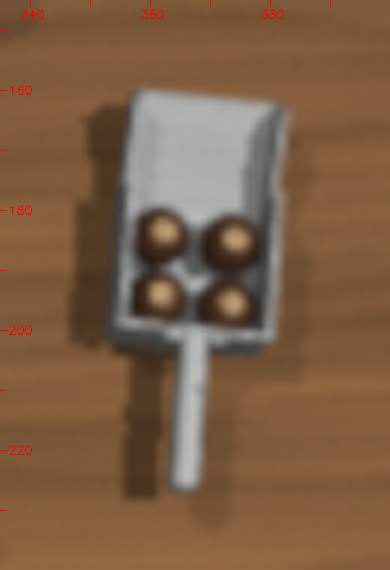

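View pics/s_bin.png

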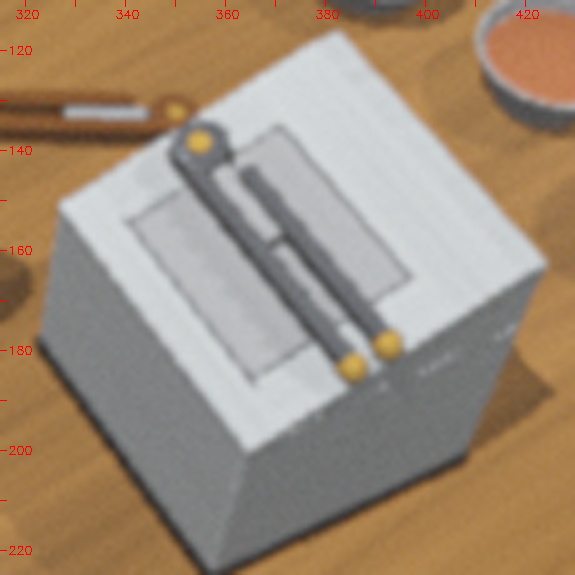

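View pics/s_scoop.png

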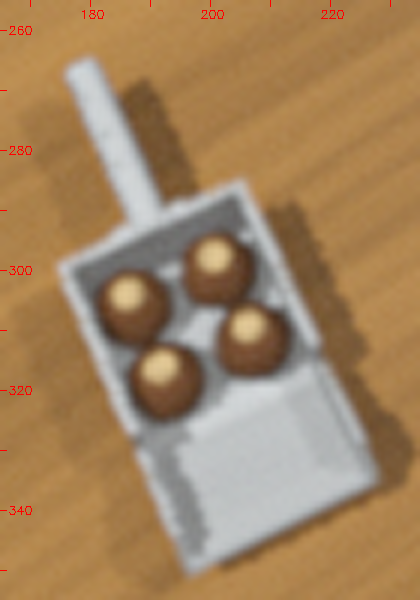

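```bash
cat > fit.py <<'E'
from h import *
def fit(obs,x0,z=0.0,tilt=None):
    # obs: list (cam,pt_local,uv)
    def f(p):
        R=Ro.from_euler('z',p[2]); r=[]
        for n,P,uv in obs:
            X=R.apply(np.array(P)/1000)+[p[0],p[1],z]
            r+=list(proj(n,X,CI[n])[0]-uv)
        return r
    s=least_squares(f,x0); return s.x,np.array(s.fun).reshape(-1,2)
CI={n:camera_info(n) for n in('top','scene')}
np.set_printoptions(precision=4,suppress=True)
if __name__=='__main__':
    b=[('top',(85,-90,180),(148,163.3)),('top',(-85,-90,130),(210,173.2)),('top',(-85,90,130),(203,235)),('top',(85,90,180),(139,226.5)),
     ('scene',(85,-90,180),(424,163)),('scene',(-85,-90,130),(364.5,200)),('scene',(-85,90,130),(326.5,151)),('scene',(85,90,180),(383,116.3))]
    # flap corners
    b+=[('top',(-63,-57,137),(201,182)),('top',(-63,57,137),(195.5,223)),('top',(27.3,57,166.4),(162,218)),('top',(27.3,-57,166.4),(167,177.7))]
    p,r=fit(b,[.5,.2,1.5]);print('bin',p,np.degrees(p[2]));print(r.T)
    t=[('top',(115,100,10),(269,135.2)),('top',(115,-100,10),(328,155.2)),('top',(-115,-100,10),(304.6,223.3)),('top',(-115,100,10),(244,201.7)),]
    p,r=fit(t,[.5,0,-.3]);print('tray',p,np.degrees(p[2]));print(r.T)
    s=[('top',(-65,39,45),(354,200)),('top',(-65,-39,45),(380.3,202.3)),('top',(65,39,46),(357,160.3)),('top',(65,-39,46),(382.7,163.5)),('top',(-145,0,46),(365.8,226.5)),
     ('scene',(-65,39,45),(175,299)),('scene',(-65,-39,45),(205.5,285)),('scene',(65,39,26),(196.5,350.5)),('scene',(65,-39,26),(228,335)),('scene',(-145,0,46),(178.5,266))]
    p,r=fit(s,[.5,-.2,0]);print('scoop',p,np.degrees(p[2]));print(r.T)
    s=ctrl.get_state();print(s['time'])
E
python3 fit.py
```

```text
bin [0.5157 0.2647 1.4489] 83.01509598241286
[[-0.3538  0.0015 -0.4456 -0.5276  0.0981 -0.1627  0.0909 -0.7453 -0.2466
   0.401   0.0568  0.4961]
 [-0.1424  0.0911 -0.1569  0.0249 -0.1628  0.2179 -0.0473  0.0979  1.0909
  -0.771  -0.5124 -0.0303]]
tray [ 0.6033 -0.0562 -0.3687] -21.124596597718067
[[-0.3208  0.4036  0.2117 -0.2952]
 [-0.3105  0.1824 -0.0169  0.1224]]
scoop [ 0.5835 -0.3052 -0.1324] -7.583497480388749
[[  0.0709  -0.6408   0.3048  -0.1785  -0.7612  30.1305 -31.0017  31.3009
  -31.7882  -0.5188]
 [ -0.661   -0.278   -2.1306  -2.7042   0.0645 -15.2662  12.8149 -16.7763
   14.4529  -2.4802]]
0.15
```

```bash
python3 - <<'E'
from fit import *
s=[('top',(-65,39,45),(354,200)),('top',(-65,-39,45),(380.3,202.3)),('top',(-145,0,46),(365.8,226.5)),
     ('scene',(-65,-39,45),(175,299)),('scene',(-65,39,45),(205.5,285)),('scene',(65,-39,26),(196.5,350.5)),('scene',(65,39,26),(228,335)),('scene',(-145,0,46),(178.5,266)),('top',(65,39,26),(358,161)),('top',(65,-39,26),(381.5,163.5))]
p,r=fit(s,[.5,-.2,0]);print('scoop',p,np.degrees(p[2]));print(r.T)
x,y,a=p
print('grip',Ro.from_euler('z',a).apply([-.105,0,.036])+[x,y,0])
# overlay
im=cv2.imread('pics/top0.png'); 
# cutter
B=Ro.from_euler('z',1.4489)*Ro.from_euler('y',-np.radians(18))
o=np.array([.5157,.2647,0])
print('hinge',Ro.from_euler('z',1.4489).apply([-.063,0,.137])+o)
# cutter fit: slope coordinates u (up slope from hinge), v bin y ; pts: pivot brass top (178,221.5 in top), knobs
h=Ro.from_euler('z',1.4489).apply([-.063,0,.137])+o
def ray_slope(n,uv,hgt):
    ci=CI[n];K=ci['intrinsics'];R=ci['R'];c=-R.T@ci['t'];d=R.T@np.append((np.array(uv)-K[:2,2])/K[0,0],1)
    N=B.apply([0,0,1]);q=h+N*hgt
    X=c+d*((q-c)@N)/(d@N); return B.inv().apply(X-h)*1000
for n,uv,hg in [('top',(178,221.5),.018),('scene',(354.8,138.3),.018),('top',(181,168.5),.015),('top',(188.3,169.3),.015),('scene',(385.5,183.3),.015),('scene',(392.3,178.8),.015),
  ('top',(172,221),.009),('top',(184,222),.009),('top',(177,196),.018),('top',(182,196),.018),('top',(185,196),.018),('top',(189,196),.018)]:
    print(n,uv,ray_slope(n,uv,hg))
E
```

```text
scoop [ 0.5849 -0.3066 -0.1342] -7.688822111946787
[[ 0.4816 -0.2379 -0.3988 -0.7298 -0.5418 -0.6041 -0.4505 -0.6673 -1.2911
   0.1153]
 [-1.1504 -0.7221 -0.417  -0.4414 -0.5003 -0.1683 -0.3763 -1.8011 -1.5206
  -1.3814]]
grip [ 0.4808 -0.2926  0.036 ]
hinge [0.508  0.2022 0.137 ]
top (178, 221.5) [52.337  64.5103 18.    ]
scene (354.8, 138.3) [53.0263 65.2218 18.    ]
top (181, 168.5) [ 62.8052 -86.0083  15.    ]
top (188.3, 169.3) [ 42.253 -87.258  15.   ]
scene (385.5, 183.3) [ 41.3583 -88.8838  15.    ]
scene (392.3, 178.8) [ 61.5044 -88.5695  15.    ]
top (172, 221) [67.6968 64.1623  9.    ]
top (184, 222) [34.5294 62.31    9.    ]
top (177, 196) [64.1799 -5.8651 18.    ]
top (182, 196) [50.4961 -8.015  18.    ]
top (185, 196) [42.2455 -9.3113 18.    ]
top (189, 196) [ 31.1973 -11.0471  18.    ]
```

```bash
cat > plan.py <<'E'
from fit import *
BIN=np.array([.5157,.2647,0]);BY=1.4489
RB=Ro.from_euler('z',BY); RS=RB*Ro.from_euler('y',-np.radians(18)); H=RB.apply([-.063,0,.137])+BIN
TRAY=np.array([.6033,-.0562,0]);TY=-.3687; RT=Ro.from_euler('z',TY)
def tool(yax,zax):
    y=np.array(yax);z=np.array(zax);y=y-z*(y@z);y/=np.linalg.norm(y);return Ro.from_matrix(np.c_[np.cross(y,z),y,z])
def delta(targets):
    p0,R0=pose()
    for p,R in targets:
        d=R0.inv().apply(np.array(p)-p0); r=(R0.inv()*R).as_rotvec()
        print('T',np.round(d,4),'R',np.round(r,4),' |d|%.3f ang %.1f'%(np.linalg.norm(d),np.degrees(np.linalg.norm(r))))
def st():
    s=ctrl.get_state();print('t',s['time'],'pos',s['position'].round(4),'rot',s['tool_rot'].round(3),'q',s['joint_positions'].round(2),'F',s['ft_force'].round(1),'M',s['torque'].round(2),'g',round(s['grip_width'],3))
E
python3 - <<'E'
from plan import *
for q,uv in [((-115,100,10),(245,239)),((115,100,10),(317,227)),((115,-100,10),(341,308)),((-115,-100,10),(264,322))]:
    print(proj('scene',RT.apply(np.array(q)/1000)+TRAY,CI['scene']),uv)
N=RS.apply([0,0,1]);R=tool(RS.apply([1,0,0]),-N)
t=[(H+RS.apply([.052,0,h]),R) for h in (.1,.04,.002)]
for a in t: print(a[0])
delta(t);st()
E
```

```text
[[316.3251 225.0224]] (245, 239)
[[343.3592 303.8802]] (317, 227)
[[263.3754 323.057 ]] (341, 308)
[[243.8543 240.3706]] (264, 322)
[0.5103 0.2206 0.2482]
[0.5125 0.239  0.1911]
[0.514  0.2506 0.155 ]
T [-0.4172 -0.2823 -0.026 ] R [-0.3146  0.0301 -0.1903]  |d|0.504 ang 21.1
T [-0.4137 -0.264   0.031 ] R [-0.3146  0.0301 -0.1903]  |d|0.492 ang 21.1
T [-0.4115 -0.2525  0.0672] R [-0.3146  0.0301 -0.1903]  |d|0.487 ang 21.1
t 0.15 pos [0.2005 0.6179 0.2217] rot [-0.491 -3.103  0.002] q [-1.24  0.32 -0.07  1.45  0.02  1.37 -0.06] F [ 0.2 -0.7  0.8] M [0.02 0.02 0.02] g 1.003
```

```bash
python3 - <<'E'
from h import *
crop('pics/scene0.png','pics/s_tray.png',235,215,350,335,5)
E
```

```text
(no output)
```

View pics/s_tray.png

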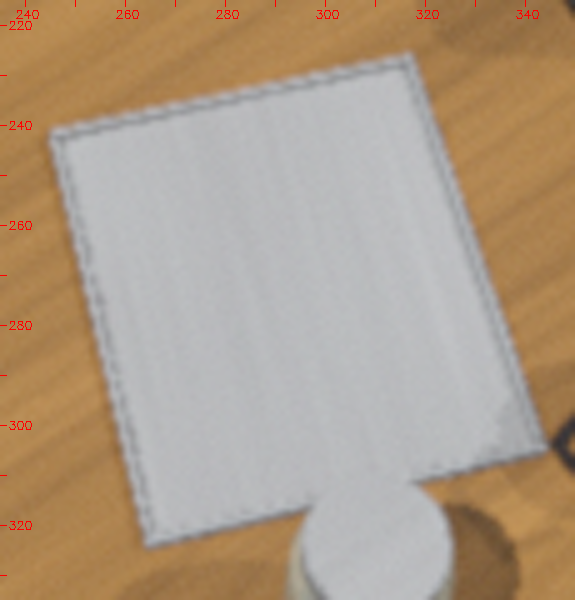

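Emit:
carry_out([
  {"tx":-0.04,"ty":-0.03,"tz":-0.03,"rx":-0.05,"ry":0,"rz":-0.03,"jaw":1},
  {"tx":-0.1,"ty":-0.07,"tz":-0.05,"rx":-0.12,"ry":0.01,"rz":-0.07,"jaw":1},
  {"tx":-0.16,"ty":-0.11,"tz":-0.05,"rx":-0.2,"ry":0.02,"rz":-0.12,"jaw":1},
  {"tx":-0.21,"ty":-0.14,"tz":-0.05,"rx":-0.25,"ry":0.02,"rz":-0.15,"jaw":1},
  {"tx":-0.26,"ty":-0.175,"tz":-0.05,"rx":-0.3146,"ry":0.03,"rz":-0.19,"jaw":1},
  {"tx":-0.31,"ty":-0.21,"tz":-0.05,"rx":-0.3146,"ry":0.03,"rz":-0.19,"jaw":1},
  {"tx":-0.36,"ty":-0.245,"tz":-0.04,"rx":-0.3146,"ry":0.03,"rz":-0.19,"jaw":1},
  {"tx":-0.417,"ty":-0.282,"tz":-0.03,"rx":-0.3146,"ry":0.03,"rz":-0.19,"jaw":1},
  {"tx":-0.417,"ty":-0.282,"tz":-0.026,"rx":-0.3146,"ry":0.03,"rz":-0.19,"jaw":1},
  {"tx":-0.417,"ty":-0.282,"tz":-0.026,"rx":-0.3146,"ry":0.03,"rz":-0.19,"jaw":1},
])

```text
time: 1.4
position: [0.5107, 0.2195, 0.2476]
tool_rot: [0.195, 3.079, 0.488]
ft_force: [-1.2, 0.1, 0.1]
grip_width: 1.0
```

```bash
python3 - <<'E'
from plan import *
st()
N=RS.apply([0,0,1]);R=tool(RS.apply([1,0,0]),-N)
delta([(H+RS.apply([.052,0,h]),R) for h in (.1,.04,.002)])
ci=camera_info('wrist');im=get_image('wrist')[:,:,::-1].copy()
for u,v,h in [(52,0,18),(36,0,18),(68,0,18),(0,57,0),(0,-57,0),(95,57,0),(95,-57,0),(52,65,18)]:
    a=proj('wrist',H+RS.apply([u/1000,v/1000,h/1000]),ci)[0]; cv2.circle(im,(int(a[0]),int(a[1])),2,(0,0,255),-1)
cv2.imwrite('pics/w1.png',im)
E
```

```text
t 1.4 pos [0.5107 0.2195 0.2476] rot [0.195 3.079 0.488] q [-0.7   0.    0.44  1.8  -0.31  1.23  1.27] F [-1.2  0.1  0.1] M [-0.3   0.11 -0.07] g 1.0
T [ 0.0006  0.0012 -0.0002] R [ 0.0001  0.0001 -0.0044]  |d|0.001 ang 0.2
T [0.0006 0.0012 0.0598] R [ 0.0001  0.0001 -0.0044]  |d|0.060 ang 0.2
T [0.0006 0.0012 0.0978] R [ 0.0001  0.0001 -0.0044]  |d|0.098 ang 0.2
```

View pics/w1.png

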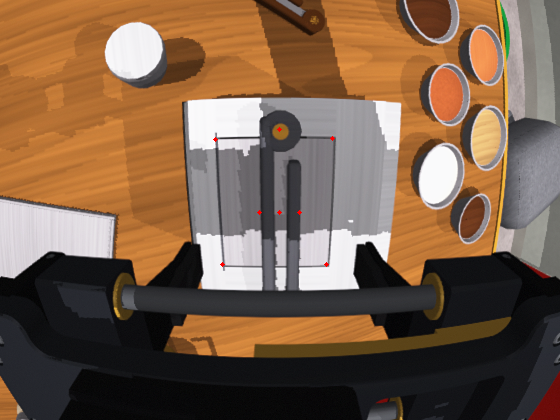

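The projected flap corners, pivot and cutter centre (red dots, ~(280,212)) sit on the picture within 1–2 px. I'll descend and grip.

Emit:
carry_out([
  {"tx":0.0006,"ty":0.0012,"tz":0.03,"rz":-0.004,"jaw":1},
  {"tx":0.0006,"ty":0.0012,"tz":0.06,"rz":-0.004,"jaw":1},
  {"tx":0.0006,"ty":0.0012,"tz":0.08,"rz":-0.004,"jaw":1},
  {"tx":0.0006,"ty":0.0012,"tz":0.092,"rz":-0.004,"jaw":1},
  {"tx":0.0006,"ty":0.0012,"tz":0.096,"rz":-0.004,"jaw":1},
  {"tx":0.0006,"ty":0.0012,"tz":0.096,"rz":-0.004,"jaw":1},
], grip_force=20)

```text
invalid input
```

```bash
python3 - <<'E'
from plan import *
st()
N=RS.apply([0,0,1]);R=tool(RS.apply([1,0,0]),-N)
delta([(H+RS.apply([.052,0,h]),R) for h in (.002,)])
E
```

```text
t 1.45 pos [0.5099 0.2214 0.2482] rot [0.19  3.079 0.49 ] q [-0.7   0.    0.44  1.8  -0.31  1.23  1.27] F [-0.9  0.5 -0.5] M [-0.33  0.04 -0.04] g 0.998
T [-0.0006 -0.0009  0.0977] R [ 0.0012 -0.0007 -0.0014]  |d|0.098 ang 0.1
```

Emit:
carry_out([
  {"tx":0,"ty":0,"tz":0.03,"rx":0,"ry":0,"rz":0,"jaw":1},
  {"tx":0,"ty":0,"tz":0.06,"rx":0,"ry":0,"rz":0,"jaw":1},
  {"tx":0,"ty":0,"tz":0.08,"rx":0,"ry":0,"rz":0,"jaw":1},
  {"tx":0,"ty":0,"tz":0.092,"rx":0,"ry":0,"rz":0,"jaw":1},
  {"tx":0,"ty":0,"tz":0.096,"rx":0,"ry":0,"rz":0,"jaw":1},
  {"tx":0,"ty":0,"tz":0.096,"rx":0,"ry":0,"rz":0,"jaw":1},
], grip_force=25)

```text
time: 2.2
position: [0.5143, 0.2509, 0.1578]
tool_rot: [0.188, 3.077, 0.49]
ft_force: [0.4, -0.1, 0.3]
grip_width: 1.004
```

```bash
python3 - <<'E'
from plan import *
st()
N=RS.apply([0,0,1]);R=tool(RS.apply([1,0,0]),-N)
delta([(H+RS.apply([.052,0,h]),R) for h in (.002,)])
E
```

```text
t 2.2 pos [0.5143 0.2509 0.1578] rot [0.188 3.077 0.49 ] q [-0.72  0.1   0.42  1.9  -0.38  1.05  1.32] F [ 0.4 -0.1  0.3] M [-0.32  0.01 -0.01] g 1.004
T [ 0.0002 -0.0012  0.0026] R [ 0.0019  0.001  -0.0002]  |d|0.003 ang 0.1
```

Down 2 mm more, then close.

Emit:
carry_out([
  {"tx":0,"ty":0,"tz":0.002,"rx":0,"ry":0,"rz":0,"jaw":1},
  {"tx":0,"ty":0,"tz":0.002,"rx":0,"ry":0,"rz":0,"jaw":0.25},
  {"tx":0,"ty":0,"tz":0.002,"rx":0,"ry":0,"rz":0,"jaw":0.2},
  {"tx":0,"ty":0,"tz":0.002,"rx":0,"ry":0,"rz":0,"jaw":0.1},
  {"tx":0,"ty":0,"tz":0.002,"rx":0,"ry":0,"rz":0,"jaw":0},
  {"tx":0,"ty":0,"tz":0.002,"rx":0,"ry":0,"rz":0,"jaw":0},
  {"tx":0,"ty":0,"tz":0.002,"rx":0,"ry":0,"rz":0,"jaw":0},
], grip_force=30)

```text
time: 3.08
position: [0.514, 0.2516, 0.1554]
tool_rot: [0.188, 3.078, 0.49]
ft_force: [0.3, -0.4, -0.4]
grip_width: 0.401
```

```bash
python3 - <<'E'
from plan import *
st()
E
```

```text
t 3.075 pos [0.514  0.2516 0.1554] rot [0.188 3.078 0.49 ] q [-0.72  0.1   0.42  1.9  -0.38  1.05  1.32] F [ 0.3 -0.4 -0.4] M [-0.33  0.09 -0.01] g 0.401
```

Emit:
carry_out([
  {"tx":0,"ty":0,"tz":0,"rx":0,"ry":0,"rz":0,"jaw":0},
  {"tx":0,"ty":0,"tz":0,"rx":0,"ry":0,"rz":0,"jaw":0},
  {"tx":0,"ty":0,"tz":0,"rx":0,"ry":0,"rz":0,"jaw":0},
  {"tx":0,"ty":0,"tz":-0.01,"rx":0,"ry":0,"rz":0,"jaw":0},
  {"tx":0,"ty":0,"tz":-0.03,"rx":0,"ry":0,"rz":0,"jaw":0},
  {"tx":0,"ty":0,"tz":-0.06,"rx":0,"ry":0,"rz":0,"jaw":0},
  {"tx":0,"ty":0,"tz":-0.09,"rx":0,"ry":0,"rz":0,"jaw":0},
  {"tx":0,"ty":0,"tz":-0.09,"rx":0,"ry":0,"rz":0,"jaw":0},
], grip_force=30)

```text
time: 4.08
position: [0.5127, 0.223, 0.2448]
tool_rot: [0.19, 3.071, 0.493]
ft_force: [-0.1, 0.9, -2.4]
grip_width: 0.363
```

```bash
python3 - <<'E'
from plan import *
st()
cv2.imwrite('pics/w2.png',get_image('wrist')[:,:,::-1]);cv2.imwrite('pics/s2.png',get_image('scene')[:,:,::-1])
E
```

```text
t 4.075 pos [0.5127 0.223  0.2448] rot [0.19  3.071 0.493] q [-0.7   0.01  0.44  1.81 -0.32  1.22  1.28] F [-0.1  0.9 -2.4] M [-0.49  0.04  0.03] g 0.363
```

View pics/w2.png

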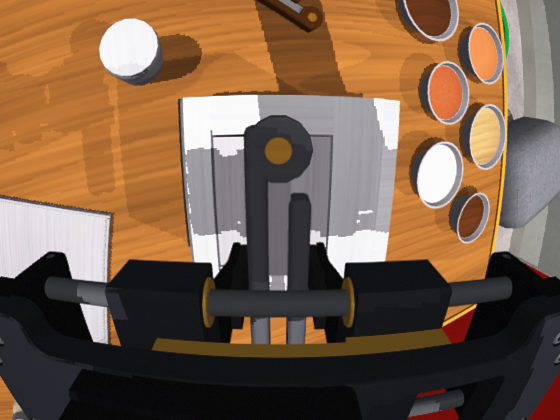

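View pics/s2.png

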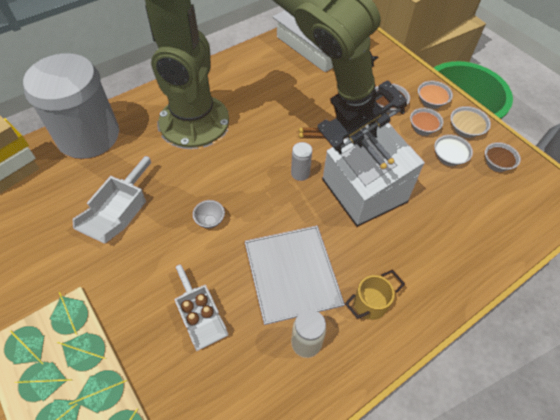

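```bash
python3 - <<'E'
from plan import *
print('grasp rel',RS.inv().apply(np.array([.514,.2516,.1554])-H)*1000)
R=tool(RT.apply([0,1,0]),[0,0,-1.])
c=RT.apply([0,.05,0])+TRAY
t=[(c+[0,0,z],R) for z in (.25,.12,.03,.008)]
print(c);delta(t);st()
E
```

```text
grasp rel [53.0395  0.0945  2.1133]
[ 0.6213 -0.0096  0.    ]
T [-0.1385 -0.2044 -0.0762] R [ 0.3144 -0.0385  0.2443]  |d|0.258 ang 22.9
T [-0.1385 -0.2448  0.0474] R [ 0.3144 -0.0385  0.2443]  |d|0.285 ang 22.9
T [-0.1385 -0.2728  0.1329] R [ 0.3144 -0.0385  0.2443]  |d|0.334 ang 22.9
T [-0.1384 -0.2796  0.1538] R [ 0.3144 -0.0385  0.2443]  |d|0.348 ang 22.9
t 4.175 pos [0.5104 0.2237 0.241 ] rot [0.188 3.077 0.49 ] q [-0.71  0.01  0.44  1.81 -0.32  1.22  1.28] F [-0.5  0.8 -2.2] M [-0.5   0.1   0.06] g 0.368
```

Emit:
carry_out([
  {"tx":-0.03,"ty":-0.04,"tz":-0.04,"rx":0.05,"ry":-0.01,"rz":0.04,"jaw":0},
  {"tx":-0.06,"ty":-0.085,"tz":-0.06,"rx":0.13,"ry":-0.015,"rz":0.1,"jaw":0},
  {"tx":-0.09,"ty":-0.13,"tz":-0.07,"rx":0.2,"ry":-0.025,"rz":0.16,"jaw":0},
  {"tx":-0.12,"ty":-0.175,"tz":-0.076,"rx":0.27,"ry":-0.033,"rz":0.21,"jaw":0},
  {"tx":-0.1385,"ty":-0.2044,"tz":-0.076,"rx":0.314,"ry":-0.0385,"rz":0.2443,"jaw":0},
  {"tx":-0.1385,"ty":-0.218,"tz":-0.035,"rx":0.314,"ry":-0.0385,"rz":0.2443,"jaw":0},
  {"tx":-0.1385,"ty":-0.2315,"tz":0.007,"rx":0.314,"ry":-0.0385,"rz":0.2443,"jaw":0},
  {"tx":-0.1385,"ty":-0.2448,"tz":0.047,"rx":0.314,"ry":-0.0385,"rz":0.2443,"jaw":0},
  {"tx":-0.1385,"ty":-0.258,"tz":0.09,"rx":0.314,"ry":-0.0385,"rz":0.2443,"jaw":0},
  {"tx":-0.1385,"ty":-0.268,"tz":0.118,"rx":0.314,"ry":-0.0385,"rz":0.2443,"jaw":0},
  {"tx":-0.1385,"ty":-0.268,"tz":0.118,"rx":0.314,"ry":-0.0385,"rz":0.2443,"jaw":0},
])

```text
time: 5.55
position: [0.618, -0.009, 0.0414]
tool_rot: [-0.574, -3.081, 0.003]
ft_force: [-1.3, 0.3, -0.7]
grip_width: 0.363
```

```bash
python3 - <<'E'
from plan import *
R=tool(RT.apply([0,1,0]),[0,0,-1.])
c=RT.apply([0,.05,0])+TRAY
t=[(c+[0,0,z],R) for z in (.03,.008)]
print(c);delta(t);st()
cv2.imwrite('pics/w3.png',get_image('wrist')[:,:,::-1]);cv2.imwrite('pics/s3.png',get_image('scene')[:,:,::-1])
crop('pics/s3.png','pics/s3c.png',235,200,385,340,5)
E
```

```text
[ 0.6213 -0.0096  0.    ]
T [-0.0034  0.0008  0.0114] R [-0.0037 -0.0076  0.0006]  |d|0.012 ang 0.5
T [-0.0036  0.0008  0.0334] R [-0.0037 -0.0076  0.0006]  |d|0.034 ang 0.5
t 5.55 pos [ 0.618  -0.009   0.0414] rot [-0.574 -3.081  0.003] q [-0.48  0.45  0.56  1.74 -0.27  1.04  1.38] F [-1.3  0.3 -0.7] M [ 0.07 -0.    0.02] g 0.363
```

View pics/w3.png

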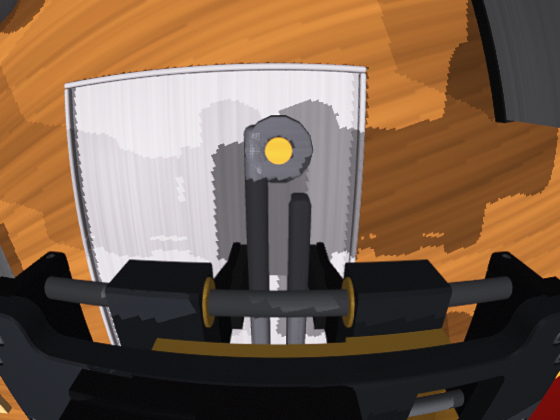

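View pics/s3c.png

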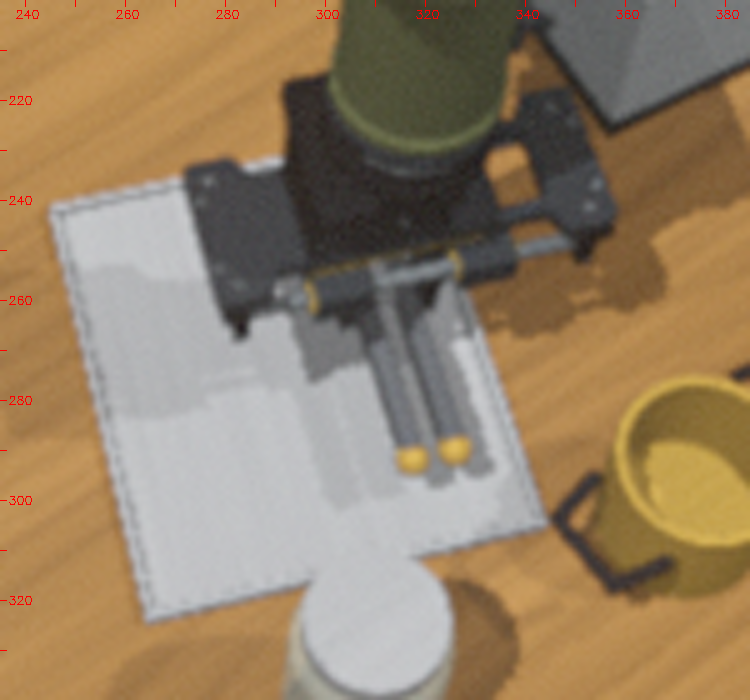

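Emit:
carry_out([
  {"tx":-0.002,"ty":0,"tz":0.015,"rx":-0.003,"ry":-0.005,"rz":0,"jaw":0},
  {"tx":-0.002,"ty":0,"tz":0.027,"rx":-0.003,"ry":-0.005,"rz":0,"jaw":0},
  {"tx":-0.002,"ty":0,"tz":0.032,"rx":-0.003,"ry":-0.005,"rz":0,"jaw":0},
  {"tx":-0.002,"ty":0,"tz":0.034,"rx":-0.003,"ry":-0.005,"rz":0,"jaw":0},
  {"tx":-0.002,"ty":0,"tz":0.034,"rx":-0.003,"ry":-0.005,"rz":0,"jaw":0},
])

```text
time: 6.28
position: [0.6235, -0.0104, 0.0118]
tool_rot: [0.575, 3.083, 0.003]
ft_force: [0.1, 0.4, -2.3]
grip_width: 0.367
```

```bash
python3 - <<'E'
from plan import *
st()
E
```

```text
t 6.275 pos [ 0.6235 -0.0104  0.0118] rot [0.575 3.083 0.003] q [-0.46  0.49  0.54  1.75 -0.3   0.98  1.4 ] F [ 0.1  0.4 -2.3] M [-0.03  0.06  0.01] g 0.367
```

Emit:
carry_out([
  {"tx":0,"ty":0,"tz":0.002,"rx":0,"ry":0,"rz":0,"jaw":0},
  {"tx":0,"ty":0,"tz":0.004,"rx":0,"ry":0,"rz":0,"jaw":0},
  {"tx":0,"ty":0,"tz":0.004,"rx":0,"ry":0,"rz":0,"jaw":0},
])

```text
time: 6.65
position: [0.6232, -0.0103, 0.0075]
tool_rot: [0.575, 3.083, 0.003]
ft_force: [-0.4, -0.2, -2.9]
grip_width: 0.361
```

```bash
python3 - <<'E'
from plan import *
st()
E
```

```text
t 6.65 pos [ 0.6232 -0.0103  0.0075] rot [0.575 3.083 0.003] q [-0.46  0.49  0.54  1.76 -0.3   0.97  1.4 ] F [-0.4 -0.2 -2.9] M [-0.02  0.04 -0.03] g 0.361
```

Emit:
carry_out([
  {"tx":0,"ty":0,"tz":0.001,"rx":0,"ry":0,"rz":0,"jaw":0},
  {"tx":0,"ty":0,"tz":0.0018,"rx":0,"ry":0,"rz":0,"jaw":0},
  {"tx":0,"ty":0,"tz":0.0018,"rx":0,"ry":0,"rz":0,"jaw":0},
])

```text
time: 7.02
position: [0.6235, -0.0103, 0.0063]
tool_rot: [0.575, 3.083, 0.004]
ft_force: [-1.0, 0.5, 1.0]
grip_width: 0.364
```

```bash
python3 - <<'E'
from plan import *
st()
E
```

```text
t 7.025 pos [ 0.6235 -0.0103  0.0063] rot [0.575 3.083 0.004] q [-0.46  0.49  0.54  1.76 -0.3   0.97  1.4 ] F [-1.   0.5  1. ] M [ 0.02  0.38 -0.03] g 0.364
```

Emit:
carry_out([
  {"tx":0,"ty":0,"tz":0,"rx":0,"ry":0,"rz":0,"jaw":0.5},
  {"tx":0,"ty":0,"tz":0,"rx":0,"ry":0,"rz":0,"jaw":0.5},
  {"tx":0,"ty":0,"tz":0,"rx":0,"ry":0,"rz":0,"jaw":0.5},
  {"tx":0,"ty":0,"tz":-0.02,"rx":0,"ry":0,"rz":0,"jaw":0.5},
  {"tx":0,"ty":0,"tz":-0.06,"rx":0,"ry":0,"rz":0,"jaw":0.6},
  {"tx":0,"ty":0,"tz":-0.11,"rx":0,"ry":0,"rz":0,"jaw":0.7},
  {"tx":0,"ty":0,"tz":-0.17,"rx":0,"ry":0,"rz":0,"jaw":0.8},
  {"tx":0,"ty":0,"tz":-0.17,"rx":0,"ry":0,"rz":0,"jaw":0.8},
])

```text
time: 8.02
position: [0.6262, -0.0113, 0.1834]
tool_rot: [0.573, 3.071, 0.009]
ft_force: [-1.2, -0.8, -0.5]
grip_width: 0.781
```

```bash
python3 - <<'E'
from plan import *
# scoop grasp
x,y,a=.5849,-.3066,-.1342
G=Ro.from_euler('z',a).apply([-.105,0,0])+[x,y,0]
R=tool([np.cos(a-np.pi/2),np.sin(a-np.pi/2),0],[0,0,-1.])
delta([(G+[0,0,z],R) for z in (.2,.12,.017)]);st()
R2=tool([np.cos(a+np.pi/2),np.sin(a+np.pi/2),0],[0,0,-1.]);delta([(G+[0,0,.2],R2)])
cv2.imwrite('pics/w4.png',get_image('wrist')[:,:,::-1])
E
```

```text
T [ 0.0338 -0.3146 -0.0199] R [ 0.0243 -0.01    2.9065]  |d|0.317 ang 166.5
T [ 0.0351 -0.3153  0.0601] R [ 0.0243 -0.01    2.9065]  |d|0.323 ang 166.5
T [ 0.0367 -0.3162  0.1631] R [ 0.0243 -0.01    2.9065]  |d|0.358 ang 166.5
t 8.025 pos [ 0.6262 -0.0113  0.1834] rot [0.573 3.071 0.009] q [-0.52  0.31  0.61  1.6  -0.19  1.27  1.32] F [-1.2 -0.8 -0.5] M [-0.    0.05 -0.01] g 0.781
T [ 0.0338 -0.3146 -0.0199] R [ 0.0068  0.0166 -0.235 ]  |d|0.317 ang 13.5
```

View pics/w4.png

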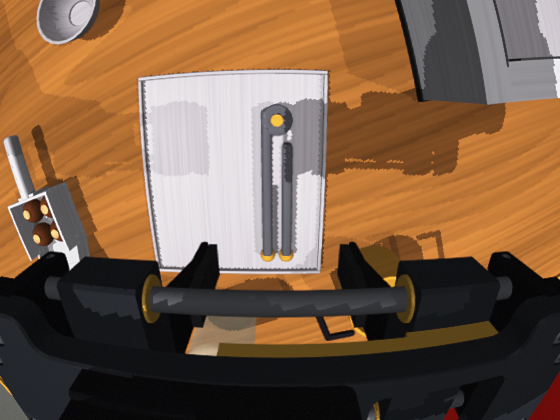

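The wrist view shows the cutter flat in the tray (pivot ~(277,120), knobs ~(268,257)). Before picking up the scoop, I'll identify the arm's kinematics from the readings so I can check that the pour pose is within the joint ranges.

```bash
cat > kin.py <<'E'
from plan import *
import itertools
D=[([-1.243,.322,-.07,1.452,.023,1.371,-.057],[.201,.618,.221],[-.491,-3.103,.003]),
([-0.7,0,.44,1.8,-.31,1.23,1.27],[.5107,.2195,.2476],[.195,3.079,.488]),
([-0.72,.1,.42,1.9,-.38,1.05,1.32],[.5143,.2509,.1578],[.188,3.077,.49]),
([-0.48,.45,.56,1.74,-.27,1.04,1.38],[.618,-.009,.0414],[-.574,-3.081,.003]),
([-0.46,.49,.54,1.76,-.3,.97,1.4],[.6235,-.0103,.0063],[.575,3.083,.004]),
([-0.52,.31,.61,1.6,-.19,1.27,1.32],[.6262,-.0113,.1834],[.573,3.071,.009])]
def frames(q,s):
    ax='zyzyzyz';R=Ro.identity();out=[]
    for i in range(7):
        R=R*Ro.from_euler(ax[i],s[i]*q[i]);out.append(R)
    return out
if __name__=='__main__':
    res=[]
    for s in itertools.product([1,-1],repeat=7):
        Cs=[frames(q,s)[-1].inv()*Ro.from_rotvec(r) for q,p,r in D]
        m=Ro.concatenate(Cs).mean(); e=max((m.inv()*c).magnitude() for c in Cs); res.append((e,s,m.as_rotvec()))
    res.sort(key=lambda a:a[0])
    for r in res[:6]: print(r)
    s=res[0][1]
    # position: z0 + R1*? general: d1 z + R12*a + R1234*b + R17*c  (a,b,c with x & z)
    A=[];y=[]
    for q,p,r in D:
        F=frames(q,s)
        A.append(np.c_[[0,0,1],F[1].apply([1,0,0]),F[1].apply([0,0,1]),F[3].apply([1,0,0]),F[3].apply([0,0,1]),F[5].apply([1,0,0]),F[6].apply([0,0,1])]);y.append(p)
    A=np.vstack(A);y=np.hstack(y)
    sol,_,rk,sv=np.linalg.lstsq(A,y,rcond=None);print(sol,rk,sv);print((A@sol-y).reshape(-1,3)*1000)
E
python3 kin.py
```

```text
(0.006685900045195453, (-1, 1, -1, 1, -1, 1, -1), array([0.0004, 0.0003, 1.5706]))
(0.32563708970770333, (1, -1, 1, -1, 1, -1, 1), array([-0.0223, -0.0231, -1.017 ]))
(0.3296163241590864, (-1, -1, -1, -1, 1, -1, -1), array([0.266 , 0.0661, 1.7552]))
(0.36755514306421727, (-1, 1, -1, -1, -1, -1, -1), array([-0.2807, -0.7546,  1.4946]))
(0.42197691247232444, (-1, -1, -1, -1, -1, -1, -1), array([-0.1611, -0.1682,  1.5642]))
(0.42205593449772855, (-1, 1, -1, -1, 1, 1, 1), array([-2.125 , -1.9443, -0.2112]))
[ 0.2291 -0.0335  0.4413 -0.0152  0.508  -0.0421  0.3483] 7 [4.8597 4.1046 1.1161 0.3289 0.2914 0.2466 0.1896]
[[-28.1411   8.1568   1.7721]
 [  1.6994   1.2365  -4.566 ]
 [ -1.131    0.5396  -7.5315]
 [  0.2228   2.146    1.9986]
 [ -0.3639   2.2844   6.1894]
 [  0.7858   3.3411   2.1372]]
```

```bash
cat >> kin.py <<'E'
S=(-1,1,-1,1,-1,1,-1)
def basis(q):
    F=frames(q,S);I=np.eye(3);
    return np.c_[[0,0,1],F[0].apply([1,0,0]),F[1].apply([0,1,0]),F[1].apply([1,0,0]),F[1].apply([0,0,1]),F[3].apply([0,1,0]),F[3].apply([1,0,0]),F[3].apply([0,0,1]),F[5].apply([0,1,0]),F[5].apply([1,0,0]),F[6].apply([0,0,1])]
def fitpos(D,lam=2e-3,prior=np.array([.25,0,0,0,.42,0,0,.45,0,0,.35])):
    A=np.vstack([basis(q) for q,_,_ in D]);y=np.hstack([p for _,p,_ in D])
    sol=np.linalg.solve(A.T@A+lam*np.eye(A.shape[1]),A.T@y+lam*prior); return sol,(A@sol-y).reshape(-1,3)*1000
if __name__=='__main__':
    for lam in (1e-5,1e-3,1e-2):
        sol,r=fitpos(D,lam);print(sol);print(r)
E
python3 kin.py | tail -30
```

```text
[[-28.1411   8.1568   1.7721]
 [  1.6994   1.2365  -4.566 ]
 [ -1.131    0.5396  -7.5315]
 [  0.2228   2.146    1.9986]
 [ -0.3639   2.2844   6.1894]
 [  0.7858   3.3411   2.1372]]
[ 0.2435 -0.0173 -0.0098  0.0162  0.4621  0.0174 -0.0176  0.4756 -0.0343
 -0.037   0.3777]
[[ 0.0276 -0.0283 -0.1082]
 [ 0.699  -0.4433  1.5417]
 [-0.9903  0.4775 -1.5155]
 [ 0.2729 -0.3915 -1.2549]
 [ 0.4217 -0.4119  1.8158]
 [-0.4686  0.7023 -0.4789]]
[ 0.2433 -0.0146 -0.0101  0.0136  0.462   0.0121 -0.0162  0.4805 -0.0287
 -0.0322  0.3762]
[[-0.0147 -0.1316 -0.3903]
 [ 0.8592 -0.574   1.5708]
 [-0.929   0.5296 -1.6947]
 [ 0.1848 -0.3098 -1.176 ]
 [ 0.3057 -0.283   1.8236]
 [-0.3508  0.6863 -0.1268]]
[ 0.2428 -0.0087 -0.0107  0.0097  0.4574  0.002  -0.0144  0.4884 -0.0179
 -0.0237  0.3697]
[[-0.1613 -0.6054 -1.0912]
 [ 1.8471 -0.8881  1.4451]
 [-0.239   0.3447 -2.0881]
 [-0.2763  0.0798 -0.795 ]
 [-0.3375  0.1151  2.1655]
 [-0.326   1.1395  0.4352]]
```

```bash
cat > ik.py <<'E'
from kin import *
SOL,_=fitpos(D,1e-3); CM=Ro.from_euler('z',np.pi/2)
LO=np.array([-2.86,-.3,-1.38,.06,-1.56,.09,-2.69]);HI=np.array([2.86,2.09,1.24,2.45,4.7,2.05,2.69])
def fk(q): return basis(q)@SOL, frames(q,S)[-1]*CM
def ik(p,R,q0,reg=.02):
    def f(q):
        pp,RR=fk(q); return np.r_[(pp-p)*10,(RR.inv()*R).as_rotvec()*3,reg*(q-q0)]
    s=least_squares(f,np.clip(q0,LO+.001,HI-.001),bounds=(LO,HI)); pp,RR=fk(s.x)
    return s.x,np.linalg.norm(pp-p)*1000,np.degrees((RR.inv()*R).magnitude())
E
cat > pour.py <<'E'
from plan import *
# scoop pose in bin frame from nose-down p(deg), lip contact (x,z) bin mm ; returns tool TCP pose
def scoop_pose(p,lx,lz,ly=0):
    Rs=RB*Ro.from_euler('y',np.radians(p)); lip=RB.apply(np.array([lx,ly,lz])/1000)+BIN
    return lip-Rs.apply([.065,0,.0245]),Rs
def tcp(o,Rs,dg=(0,0,0)):
    # TCP in scoop frame: grip(-105,0,36) minus 19mm z ; tool y = -scoop y, tool z=-scoop z
    return o+Rs.apply(np.array([-.105,0,.017])+np.array(dg)), tool(Rs.apply([0,-1,0]),Rs.apply([0,0,-1]))
def flap_pt(d,th):  # bin frame mm
    a=np.radians(18)-th; return -63+d*np.cos(a),137+d*np.sin(a)
E
python3 - <<'E'
from ik import *; from pour import *
x,y,a=.5849,-.3066,-.1342
Rs=Ro.from_euler('z',a);o=np.array([x,y,0])
q=np.array([-0.52,.31,.61,1.6,-.19,1.27,1.32])
def go(p,R,n,name):
    global q
    p0,R0=fk(q);dv=(R0.inv()*R).as_rotvec()
    for k in range(1,n+1):
        q,e,er=ik(p0+(p-p0)*k/n,R0*Ro.from_rotvec(dv*k/n),q)
    print(name,q.round(2),'err',round(e,1),round(er,1),p.round(3))
p,R=tcp(o+[0,0,.2],Rs);go(p,R,20,'above');p,R=tcp(o,Rs);go(p,R,5,'grasp');p,R=tcp(o+[0,0,.2],Rs);go(p,R,5,'lift')
q0=q.copy()
for pp,d,th in [(0,60,-.4),(10,65,-.1),(25,65,.25),(40,62,.6),(55,60,.8)]:
    p,R=tcp(*scoop_pose(pp,*flap_pt(d,th)));go(p,R,10,(pp,d,th))
E
```

```text
above [-0.54  0.29  1.23  1.69 -0.28  1.36 -0.96] err 0.0 0.0 [ 0.481 -0.293  0.217]
grasp [-0.35  0.53  1.04  1.9  -0.53  1.02 -0.78] err 0.0 0.0 [ 0.481 -0.293  0.017]
lift [-0.53  0.29  1.23  1.69 -0.28  1.36 -0.96] err 0.0 0.0 [ 0.481 -0.293  0.217]
(0, 60, -0.4) [-1.07  0.02  0.87  1.93 -0.02  1.2  -0.31] err 0.0 0.0 [0.493 0.078 0.169]
(10, 65, -0.1) [-1.13  0.1   0.82  1.85  0.09  1.3  -0.46] err 0.0 0.0 [0.495 0.094 0.185]
(25, 65, 0.25) [-1.2   0.25  0.79  1.73  0.2   1.46 -0.57] err 0.0 0.0 [0.497 0.11  0.206]
(40, 62, 0.6) [-1.24  0.44  0.77  1.6   0.27  1.62 -0.62] err 0.0 0.0 [0.499 0.127 0.223]
(55, 60, 0.8) [-1.25  0.63  0.75  1.46  0.34  1.8  -0.62] err 0.0 0.0 [0.502 0.152 0.244]
```

Emit:
carry_out([
  {"tx":0,"ty":-0.02,"tz":-0.02,"rx":0,"ry":0,"rz":0.18,"jaw":0.8},
  {"tx":0.01,"ty":-0.05,"tz":-0.02,"rx":0,"ry":0,"rz":0.36,"jaw":0.8},
  {"tx":0.01,"ty":-0.08,"tz":-0.02,"rx":0,"ry":0,"rz":0.54,"jaw":0.8},
  {"tx":0.015,"ty":-0.11,"tz":-0.02,"rx":0,"ry":0,"rz":0.72,"jaw":0.8},
  {"tx":0.02,"ty":-0.14,"tz":-0.02,"rx":0,"ry":0,"rz":0.9,"jaw":0.8},
  {"tx":0.02,"ty":-0.17,"tz":-0.02,"rx":0,"ry":0,"rz":1.08,"jaw":0.8},
  {"tx":0.025,"ty":-0.2,"tz":-0.02,"rx":0,"ry":0,"rz":1.26,"jaw":0.8},
  {"tx":0.03,"ty":-0.23,"tz":-0.02,"rx":0,"ry":0,"rz":1.44,"jaw":0.8},
  {"tx":0.03,"ty":-0.26,"tz":-0.02,"rx":0,"ry":0,"rz":1.62,"jaw":0.8},
  {"tx":0.034,"ty":-0.29,"tz":-0.02,"rx":0,"ry":0,"rz":1.8,"jaw":0.8},
  {"tx":0.034,"ty":-0.3146,"tz":-0.02,"rx":0,"ry":0,"rz":1.98,"jaw":0.8},
  {"tx":0.034,"ty":-0.3146,"tz":-0.02,"rx":0,"ry":0,"rz":2.16,"jaw":0.8},
])

```text
time: 9.57
position: [0.475, -0.2939, 0.1942]
tool_rot: [3.0, 0.932, 0.006]
ft_force: [0.6, 0.3, -0.5]
grip_width: 0.799
```

```bash
python3 - <<'E'
from pour import *
x,y,a=.5849,-.3066,-.1342
Rs=Ro.from_euler('z',a);o=np.array([x,y,0]);st()
delta([tcp(o+[0,0,z],Rs) for z in (.18,.1,0)])
E
```

```text
t 9.575 pos [ 0.475  -0.2939  0.1942] rot [3.    0.932 0.006] q [-0.44  0.23  1.08  1.75 -0.21  1.28 -0.27] F [ 0.6  0.3 -0.5] M [-0.09  0.14  0.01] g 0.799
T [ 0.0056  0.0022 -0.0028] R [ 0.0001 -0.0042  0.7367]  |d|0.007 ang 42.2
T [0.0053 0.002  0.0772] R [ 0.0001 -0.0042  0.7367]  |d|0.077 ang 42.2
T [0.005  0.0019 0.1772] R [ 0.0001 -0.0042  0.7367]  |d|0.177 ang 42.2
```

Emit:
carry_out([
  {"tx":0.003,"ty":0.001,"tz":0,"rx":0,"ry":0,"rz":0.18,"jaw":0.7},
  {"tx":0.005,"ty":0.002,"tz":0,"rx":0,"ry":0,"rz":0.36,"jaw":0.65},
  {"tx":0.005,"ty":0.002,"tz":0.02,"rx":0,"ry":0,"rz":0.54,"jaw":0.6},
  {"tx":0.005,"ty":0.002,"tz":0.05,"rx":0,"ry":0,"rz":0.72,"jaw":0.6},
  {"tx":0.005,"ty":0.002,"tz":0.07,"rx":0,"ry":-0.003,"rz":0.737,"jaw":0.6},
  {"tx":0.005,"ty":0.002,"tz":0.077,"rx":0,"ry":-0.003,"rz":0.737,"jaw":0.6},
  {"tx":0.005,"ty":0.002,"tz":0.077,"rx":0,"ry":-0.003,"rz":0.737,"jaw":0.6},
])

```text
time: 10.45
position: [0.4828, -0.2905, 0.1177]
tool_rot: [-3.135, 0.192, -0.004]
ft_force: [0.3, -0.8, 0.2]
grip_width: 0.599
```

```bash
python3 - <<'E'
from pour import *
x,y,a=.5849,-.3066,-.1342
Rs=Ro.from_euler('z',a);o=np.array([x,y,0]);st()
delta([tcp(o+[0,0,z],Rs) for z in (.1,0)])
ci=camera_info('wrist');im=get_image('wrist')[:,:,::-1].copy();cv2.imwrite('pics/w5r.png',im)
for P in [(-65,39,45),(-65,-39,45),(65,39,26),(65,-39,26),(-145,0,46),(-105,0,46),(-65,0,46)]:
    u=proj('wrist',o+Rs.apply(np.array(P)/1000),ci)[0]; cv2.circle(im,(int(round(u[0])),int(round(u[1]))),2,(0,0,255),-1)
cv2.imwrite('pics/w5.png',im)
E
```

```text
t 10.45 pos [ 0.4828 -0.2905  0.1177] rot [-3.135  0.192 -0.004] q [-0.44  0.38  1.14  1.83 -0.38  1.17 -0.88] F [ 0.3 -0.8  0.2] M [-0.07  0.14  0.01] g 0.599
T [-0.0017  0.0023  0.0007] R [-0.0007 -0.0022  0.0117]  |d|0.003 ang 0.7
T [-0.0019  0.0023  0.1007] R [-0.0007 -0.0022  0.0117]  |d|0.101 ang 0.7
```

View pics/w5.png

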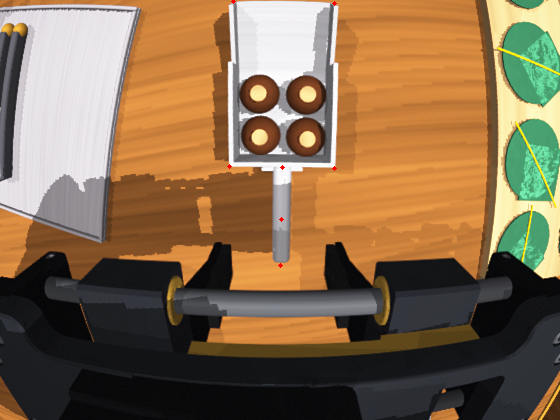

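Emit:
carry_out([
  {"tx":-0.001,"ty":0.001,"tz":0.03,"rx":0,"ry":0,"rz":0.01,"jaw":0.6},
  {"tx":-0.001,"ty":0.001,"tz":0.06,"rx":0,"ry":0,"rz":0.01,"jaw":0.6},
  {"tx":-0.001,"ty":0.001,"tz":0.085,"rx":0,"ry":0,"rz":0.01,"jaw":0.6},
  {"tx":-0.001,"ty":0.001,"tz":0.098,"rx":0,"ry":0,"rz":0.01,"jaw":0.6},
  {"tx":-0.001,"ty":0.001,"tz":0.1,"rx":0,"ry":0,"rz":0.01,"jaw":0.6},
  {"tx":-0.001,"ty":0.001,"tz":0.1,"rx":0,"ry":0,"rz":0.01,"jaw":0.6},
], grip_force=20)

```text
time: 11.25
position: [0.4828, -0.2918, 0.0188]
tool_rot: [-3.135, 0.21, -0.007]
ft_force: [-0.3, -0.5, 0.5]
grip_width: 0.601
```

```bash
python3 - <<'E'
from pour import *
x,y,a=.5849,-.3066,-.1342
Rs=Ro.from_euler('z',a);o=np.array([x,y,0]);st()
delta([tcp(o+[0,0,z],Rs) for z in (0,)])
E
```

```text
t 11.25 pos [ 0.4828 -0.2918  0.0188] rot [-3.135  0.21  -0.007] q [-0.33  0.51  1.02  1.91 -0.52  1.   -0.79] F [-0.3 -0.5  0.5] M [-0.03  0.12  0.01] g 0.601
T [-0.0019  0.001   0.0017] R [-0.0003 -0.0043  0.0005]  |d|0.003 ang 0.2
```

Close in place with a light force first, then firm.

Emit:
carry_out([
  {"tx":-0.001,"ty":0.0,"tz":0.0015,"rx":0,"ry":-0.004,"rz":0,"jaw":0.4},
  {"tx":-0.001,"ty":0.0,"tz":0.0015,"rx":0,"ry":-0.004,"rz":0,"jaw":0.3},
  {"tx":-0.001,"ty":0.0,"tz":0.0015,"rx":0,"ry":-0.004,"rz":0,"jaw":0.2},
  {"tx":-0.001,"ty":0.0,"tz":0.0015,"rx":0,"ry":-0.004,"rz":0,"jaw":0.15},
  {"tx":-0.001,"ty":0.0,"tz":0.0015,"rx":0,"ry":-0.004,"rz":0,"jaw":0.1},
  {"tx":-0.001,"ty":0.0,"tz":0.0015,"rx":0,"ry":-0.004,"rz":0,"jaw":0.0},
  {"tx":-0.001,"ty":0.0,"tz":0.0015,"rx":0,"ry":-0.004,"rz":0,"jaw":0.0},
], grip_force=10)

```text
time: 12.12
position: [0.4811, -0.2913, 0.0163]
tool_rot: [-3.134, 0.21, 0.002]
ft_force: [-0.6, -0.5, 0.5]
grip_width: 0.158
```

Emit:
carry_out([
  {"tx":0,"ty":0,"tz":0,"rx":0,"ry":0,"rz":0,"jaw":0.0},
  {"tx":0,"ty":0,"tz":0,"rx":0,"ry":0,"rz":0,"jaw":0.0},
  {"tx":0,"ty":0,"tz":0,"rx":0,"ry":0,"rz":0,"jaw":0.0},
], grip_force=55)

```text
time: 12.5
position: [0.4811, -0.2913, 0.0163]
tool_rot: [-3.134, 0.21, 0.002]
ft_force: [0.7, -0.3, 0.2]
grip_width: 0.16
```

```bash
python3 - <<'E'
from pour import *
x,y,a=.5849,-.3066,-.1342
Rs=Ro.from_euler('z',a);o=np.array([x,y,0]);st()
delta([tcp(o+[0,0,z],Rs) for z in (0,)])
E
```

```text
t 12.5 pos [ 0.4811 -0.2913  0.0163] rot [-3.134  0.21   0.002] q [-0.33  0.52  1.01  1.91 -0.52  1.01 -0.79] F [ 0.7 -0.3  0.2] M [-0.27  0.21 -0.  ] g 0.16
T [-0.0001  0.0012 -0.0007] R [-0.0005  0.0012  0.0001]  |d|0.001 ang 0.1
```

Emit:
carry_out([
  {"tx":0,"ty":0,"tz":-0.004,"rx":0,"ry":0,"rz":0,"jaw":0.0},
  {"tx":0,"ty":0,"tz":-0.012,"rx":0,"ry":0,"rz":0,"jaw":0.0},
  {"tx":0,"ty":0,"tz":-0.025,"rx":0,"ry":0,"rz":0,"jaw":0.0},
  {"tx":0,"ty":0,"tz":-0.045,"rx":0,"ry":0,"rz":0,"jaw":0.0},
  {"tx":0,"ty":0,"tz":-0.07,"rx":0,"ry":0,"rz":0,"jaw":0.0},
  {"tx":0,"ty":0,"tz":-0.1,"rx":0,"ry":0,"rz":0,"jaw":0.0},
  {"tx":0,"ty":0,"tz":-0.13,"rx":0,"ry":0,"rz":0,"jaw":0.0},
  {"tx":0,"ty":0,"tz":-0.16,"rx":0,"ry":0,"rz":0,"jaw":0.0},
  {"tx":0,"ty":0,"tz":-0.185,"rx":0,"ry":0,"rz":0,"jaw":0.0},
  {"tx":0,"ty":0,"tz":-0.2,"rx":0,"ry":0,"rz":0,"jaw":0.0},
  {"tx":0,"ty":0,"tz":-0.205,"rx":0,"ry":0,"rz":0,"jaw":0.0},
])

```text
time: 13.88
position: [0.4816, -0.2915, 0.2224]
tool_rot: [-3.134, 0.21, -0.001]
ft_force: [0.4, 0.6, -1.9]
grip_width: 0.156
```

```bash
python3 - <<'E'
from pour import *
st()
ci=camera_info('wrist');im=get_image('wrist')[:,:,::-1].copy()
p,R=pose()
def s2w(P): # scoop frame -> world from tool
    P=np.array(P)/1000-[-.105,0,.017]; return p+R.apply([P[0]*1,-P[1],-P[2]])
print('tool x',R.apply([1,0,0]))
for P in [(-65,39,45),(-65,-39,45),(65,39,26),(65,-39,26),(-145,0,46),(-65,0,46)]:
    u=proj('wrist',s2w(P),ci)[0]; cv2.circle(im,(int(round(u[0])),int(round(u[1]))),2,(0,0,255),-1)
cv2.imwrite('pics/w6.png',im)
cv2.imwrite('pics/s6.png',get_image('scene')[:,:,::-1])
for pp,d,th in [(0,60,-.9),(0,60,-.5),(8,70,-.1)]: delta([tcp(*scoop_pose(pp,*flap_pt(d,th)))])
E
```

```text
t 13.875 pos [ 0.4816 -0.2915  0.2224] rot [-3.134  0.21  -0.001] q [-0.51  0.25  1.18  1.7  -0.24  1.35 -0.99] F [ 0.4  0.6 -1.9] M [0.02 0.26 0.  ] g 0.156
tool x [ 0.991  -0.1336 -0.0001]
T [-0.0375 -0.3435  0.036 ] R [-0.0017  0.     -1.5828]  |d|0.347 ang 90.7
T [-0.0378 -0.3637  0.0486] R [-0.0017  0.     -1.5828]  |d|0.369 ang 90.7
T [-0.0381 -0.3872  0.0404] R [-0.1121 -0.1091 -1.5798]  |d|0.391 ang 91.0
```

View pics/w6.png

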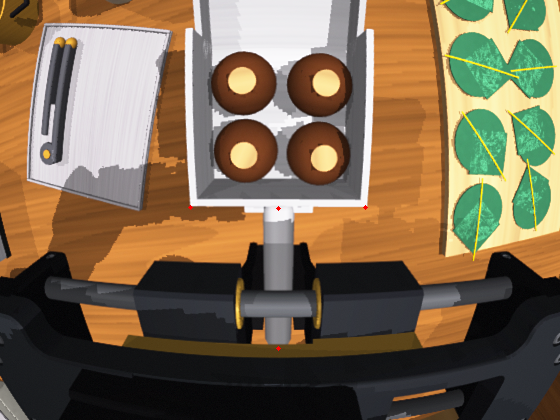

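View pics/s6.png

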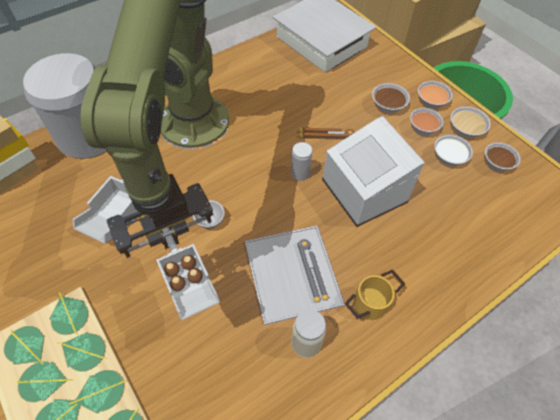

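Emit:
carry_out([
  {"tx":0,"ty":-0.003,"tz":0,"rx":0,"ry":0,"rz":-0.016,"jaw":0},
  {"tx":-0.0015,"ty":-0.014,"tz":0.001,"rx":0,"ry":0,"rz":-0.063,"jaw":0},
  {"tx":-0.003,"ty":-0.0275,"tz":0.003,"rx":0,"ry":0,"rz":-0.127,"jaw":0},
  {"tx":-0.005,"ty":-0.0447,"tz":0.0045,"rx":0,"ry":0,"rz":-0.206,"jaw":0},
  {"tx":-0.007,"ty":-0.065,"tz":0.007,"rx":0,"ry":0,"rz":-0.3,"jaw":0},
  {"tx":-0.0096,"ty":-0.0876,"tz":0.009,"rx":0,"ry":0,"rz":-0.404,"jaw":0},
  {"tx":-0.012,"ty":-0.11,"tz":0.0115,"rx":0,"ry":0,"rz":-0.507,"jaw":0},
  {"tx":-0.0146,"ty":-0.134,"tz":0.014,"rx":0,"ry":0,"rz":-0.617,"jaw":0},
  {"tx":-0.0173,"ty":-0.158,"tz":0.0166,"rx":0,"ry":0,"rz":-0.728,"jaw":0},
  {"tx":-0.02,"ty":-0.182,"tz":0.019,"rx":0,"ry":0,"rz":-0.839,"jaw":0},
  {"tx":-0.0225,"ty":-0.206,"tz":0.0216,"rx":0,"ry":0,"rz":-0.95,"jaw":0},
  {"tx":-0.025,"ty":-0.23,"tz":0.024,"rx":0,"ry":0,"rz":-1.06,"jaw":0},
])

```text
time: 15.48
position: [0.487, -0.0583, 0.1973]
tool_rot: [-2.804, -1.413, 0.0]
ft_force: [0.0, 0.4, -2.2]
grip_width: 0.151
```

Emit:
carry_out([
  {"tx":0.0186,"ty":-0.0132,"tz":0.0024,"rx":0,"ry":0,"rz":-0.105,"jaw":0},
  {"tx":0.037,"ty":-0.0264,"tz":0.005,"rx":0,"ry":0,"rz":-0.209,"jaw":0},
  {"tx":0.052,"ty":-0.037,"tz":0.007,"rx":0,"ry":0,"rz":-0.293,"jaw":0},
  {"tx":0.066,"ty":-0.0469,"tz":0.0085,"rx":0,"ry":0,"rz":-0.371,"jaw":0},
  {"tx":0.077,"ty":-0.0548,"tz":0.01,"rx":0,"ry":0,"rz":-0.434,"jaw":0},
  {"tx":0.086,"ty":-0.061,"tz":0.011,"rx":0,"ry":0,"rz":-0.484,"jaw":0},
  {"tx":0.0915,"ty":-0.065,"tz":0.012,"rx":0,"ry":0,"rz":-0.515,"jaw":0},
  {"tx":0.093,"ty":-0.066,"tz":0.012,"rx":0,"ry":0,"rz":-0.523,"jaw":0},
  {"tx":0.093,"ty":-0.066,"tz":0.012,"rx":0,"ry":0,"rz":-0.523,"jaw":0},
])

```text
time: 16.6
position: [0.4905, 0.0536, 0.1856]
tool_rot: [-2.352, -2.081, 0.001]
ft_force: [-0.2, -0.2, -2.1]
grip_width: 0.153
```

```bash
python3 - <<'E'
from pour import *
st()
ci=camera_info('wrist');im=get_image('wrist')[:,:,::-1].copy()
for u,v in [(0,57),(0,-57),(95,57),(95,-57)]:
    a=proj('wrist',H+RS.apply([u/1000,v/1000,0]),ci)[0]; cv2.circle(im,(int(a[0]),int(a[1])),2,(0,0,255),-1)
p,R=pose()
def s2w(P):
    P=np.array(P)/1000-[-.105,0,.017]; return p+R.apply([P[0],-P[1],-P[2]])
for P in [(-65,39,45),(-65,-39,45),(65,39,24.5),(65,-39,24.5)]:
    u=proj('wrist',s2w(P),ci)[0]; cv2.circle(im,(int(round(u[0])),int(round(u[1]))),2,(255,0,0),-1)
cv2.imwrite('pics/w7.png',im)
cv2.imwrite('pics/s7.png',get_image('scene')[:,:,::-1]);crop('pics/s7.png','pics/s7c.png',240,80,430,220,4)
for pp,d,th in [(0,60,-.9),(0,60,-.5),(8,70,-.1)]: delta([tcp(*scoop_pose(pp,*flap_pt(d,th)))])
print('lip in bin',RB.inv().apply(s2w((65,0,24.5))-BIN)*1000)
E
```

```text
t 16.6 pos [0.4905 0.0536 0.1856] rot [-2.352 -2.081  0.001] q [-1.   -0.02  0.84  1.9   0.01  1.25 -0.29] F [-0.2 -0.2 -2.1] M [-0.28  0.02  0.03] g 0.153
T [ 0.0007 -0.0007 -0.0001] R [-0.0011 -0.0006 -0.0008]  |d|0.001 ang 0.1
T [ 0.021  -0.0007  0.0125] R [-0.0011 -0.0006 -0.0008]  |d|0.024 ang 0.1
T [ 0.0445 -0.0007  0.0043] R [-0.0012 -0.1403 -0.0008]  |d|0.045 ang 8.0
lip in bin [-42.7267  -0.773  193.2152]
```

View pics/w7.png

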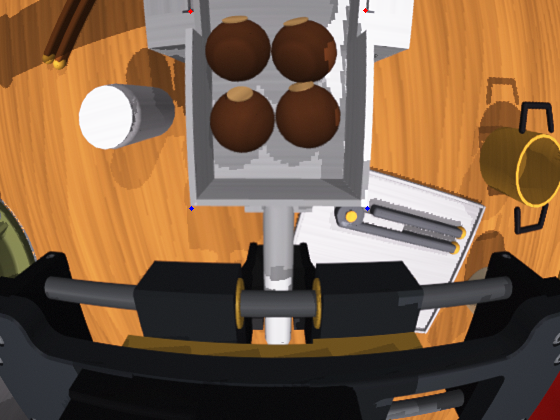

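View pics/s7c.png

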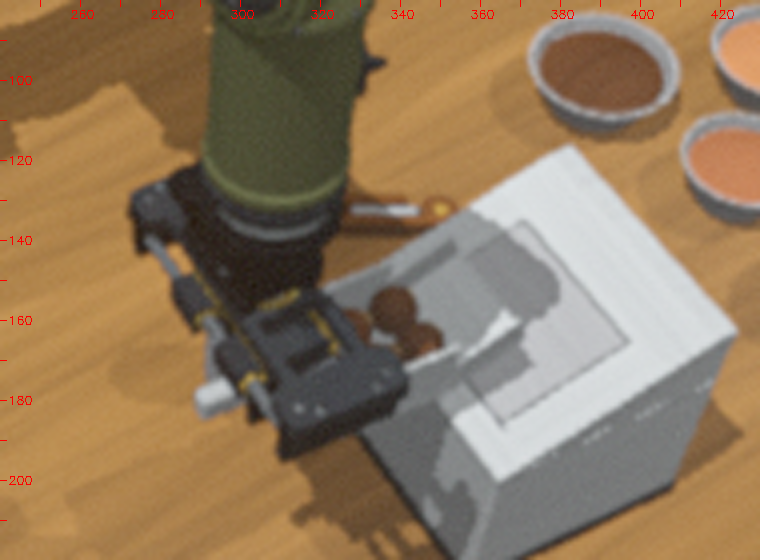

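```bash
cat > pp.py <<'E'
from pour import *
def seq(L): delta([tcp(*scoop_pose(pp,*flap_pt(d,th))) for pp,d,th in L])
E
python3 - <<'E'
from pp import *
print(flap_pt(68,-.6),flap_pt(72,-.3))
seq([(4,68,-.6),(7,72,-.3),(10,72,-.1),(10,72,-.03),(14,72,.1)]);st()
E
```

```text
(np.float64(-21.488944762756404), np.float64(190.85937516431574)) (np.float64(-4.157407641751831), np.float64(178.4915572684496))
T [ 0.0212 -0.0007 -0.0096] R [-0.0011 -0.0704 -0.0008]  |d|0.023 ang 4.0
T [ 0.039  -0.0007 -0.0061] R [-0.0011 -0.1228 -0.0008]  |d|0.039 ang 7.0
T [ 0.047  -0.0007 -0.0025] R [-0.0012 -0.1752 -0.0007]  |d|0.047 ang 10.0
T [ 0.0488 -0.0007  0.0022] R [-0.0012 -0.1752 -0.0007]  |d|0.049 ang 10.0
T [ 0.0534 -0.0007 -0.0005] R [-0.0012 -0.245  -0.0007]  |d|0.053 ang 14.0
t 16.7 pos [0.4905 0.0534 0.1856] rot [-2.353 -2.08   0.   ] q [-1.   -0.02  0.84  1.9   0.01  1.25 -0.29] F [-0.1  0.1 -2.7] M [-0.29  0.12  0.01] g 0.157
```

Emit:
carry_out([
  {"tx":0.01,"ty":0,"tz":-0.006,"rx":0,"ry":-0.02,"rz":0,"jaw":0},
  {"tx":0.021,"ty":0,"tz":-0.0096,"rx":0,"ry":-0.06,"rz":0,"jaw":0},
  {"tx":0.032,"ty":-0.0005,"tz":-0.008,"rx":0,"ry":-0.09,"rz":0,"jaw":0},
  {"tx":0.039,"ty":-0.0005,"tz":-0.006,"rx":-0.001,"ry":-0.123,"rz":0,"jaw":0},
  {"tx":0.047,"ty":-0.0005,"tz":-0.0025,"rx":-0.001,"ry":-0.175,"rz":0,"jaw":0},
  {"tx":0.0488,"ty":-0.0005,"tz":0.002,"rx":-0.001,"ry":-0.175,"rz":0,"jaw":0},
  {"tx":0.0488,"ty":-0.0005,"tz":0.002,"rx":-0.001,"ry":-0.175,"rz":0,"jaw":0},
])

```text
time: 17.58
position: [0.4955, 0.1019, 0.183]
tool_rot: [2.261, 2.001, -0.2]
ft_force: [-0.2, -0.0, -2.3]
grip_width: 0.157
```

```bash
python3 - <<'E'
from pp import *
seq([(10,72,-.03),(14,72,.1),(20,72,.19),(28,72,.33),(37,70,.48),(46,69,.64),(55,68,.8),(58,68,.85)]);st()
cv2.imwrite('pics/s8.png',get_image('scene')[:,:,::-1]);crop('pics/s8.png','pics/s8c.png',240,80,430,220,4)
cv2.imwrite('pics/w8.png',get_image('wrist')[:,:,::-1])
E
```

```text
T [ 0.      0.0003 -0.0004] R [-0.0012  0.0008  0.0001]  |d|0.001 ang 0.1
T [ 0.004   0.0003 -0.0039] R [-0.0012 -0.069   0.0001]  |d|0.006 ang 4.0
T [ 0.0076  0.0003 -0.0156] R [-0.0011 -0.1737  0.0002]  |d|0.017 ang 10.0
T [ 0.0146  0.0003 -0.029 ] R [-0.0011 -0.3134  0.0003]  |d|0.032 ang 18.0
T [ 0.0226  0.0002 -0.0434] R [-0.0011 -0.4705  0.0004]  |d|0.049 ang 27.0
T [ 0.0337  0.0002 -0.0557] R [-0.0011 -0.6275  0.0004]  |d|0.065 ang 36.0
T [ 0.0467  0.0002 -0.0663] R [-0.0011 -0.7846  0.0005]  |d|0.081 ang 45.0
T [ 0.0517  0.0002 -0.0696] R [-0.0011 -0.837   0.0006]  |d|0.087 ang 48.0
t 17.575 pos [0.4955 0.1019 0.183 ] rot [ 2.261  2.001 -0.2  ] q [-1.09  0.1   0.77  1.83  0.09  1.31 -0.46] F [-0.2 -0.  -2.3] M [-0.   -0.    0.04] g 0.157
```

View pics/s8c.png

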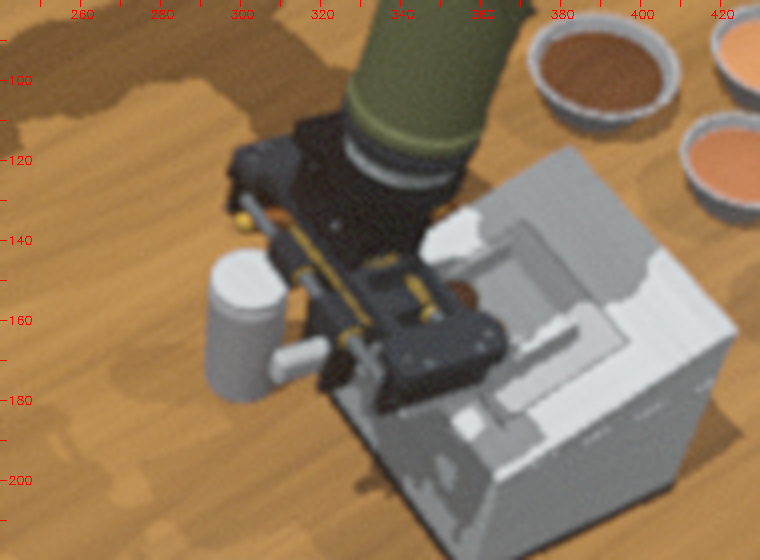

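View pics/w8.png

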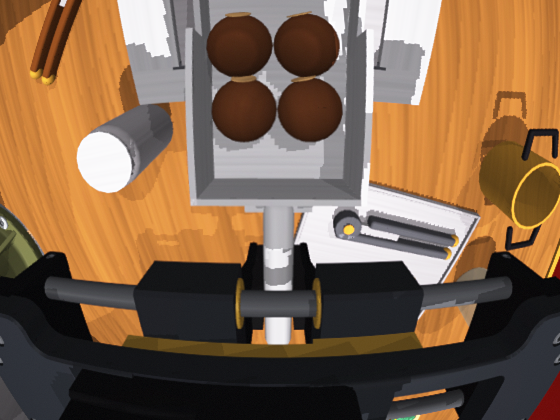

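Emit:
carry_out([
  {"tx":0.004,"ty":0,"tz":-0.004,"rx":0,"ry":-0.069,"rz":0,"jaw":0},
  {"tx":0.004,"ty":0,"tz":-0.004,"rx":0,"ry":-0.069,"rz":0,"jaw":0},
  {"tx":0.0076,"ty":0,"tz":-0.0156,"rx":0,"ry":-0.174,"rz":0,"jaw":0},
  {"tx":0.0146,"ty":0,"tz":-0.029,"rx":0,"ry":-0.313,"rz":0,"jaw":0},
  {"tx":0.0226,"ty":0,"tz":-0.0434,"rx":0,"ry":-0.47,"rz":0,"jaw":0},
  {"tx":0.0337,"ty":0,"tz":-0.0557,"rx":0,"ry":-0.6275,"rz":0,"jaw":0},
  {"tx":0.0467,"ty":0,"tz":-0.0663,"rx":0,"ry":-0.785,"rz":0,"jaw":0},
  {"tx":0.0517,"ty":0,"tz":-0.0696,"rx":0,"ry":-0.837,"rz":0,"jaw":0},
  {"tx":0.0517,"ty":0,"tz":-0.0696,"rx":0,"ry":-0.837,"rz":0,"jaw":0},
  {"tx":0.0517,"ty":0,"tz":-0.0696,"rx":0,"ry":-0.837,"rz":0,"jaw":0},
])

```text
time: 18.92
position: [0.5038, 0.1641, 0.2438]
tool_rot: [1.725, 1.524, -0.951]
ft_force: [-0.2, 0.4, -0.1]
grip_width: 0.154
```

```bash
python3 - <<'E'
from pp import *
seq([(58,68,.85)]);st()
cv2.imwrite('pics/s9.png',get_image('scene')[:,:,::-1]);crop('pics/s9.png','pics/s9c.png',300,70,430,200,5)
cv2.imwrite('pics/w9.png',get_image('wrist')[:,:,::-1]);cv2.imwrite('pics/t9.png',get_image('top')[:,:,::-1])
crop('pics/t9.png','pics/t9c.png',130,140,250,260,5)
p,R=pose()
P=np.array([65,0,24.5])/1000-[-.105,0,.017]
print('lip in bin',RB.inv().apply(p+R.apply([P[0],-P[1],-P[2]])-BIN)*1000)
E
```

```text
T [ 0.0013 -0.0005  0.0005] R [-0.0008 -0.0041 -0.0011]  |d|0.001 ang 0.2
t 18.925 pos [0.5038 0.1641 0.2438] rot [ 1.725  1.524 -0.951] q [-1.23  0.65  0.7   1.44  0.37  1.83 -0.65] F [-0.2  0.4 -0.1] M [ 1.51 -0.05 -0.06] g 0.154
lip in bin [ -4.4212  -0.5546 104.2777]
```

View pics/s9c.png

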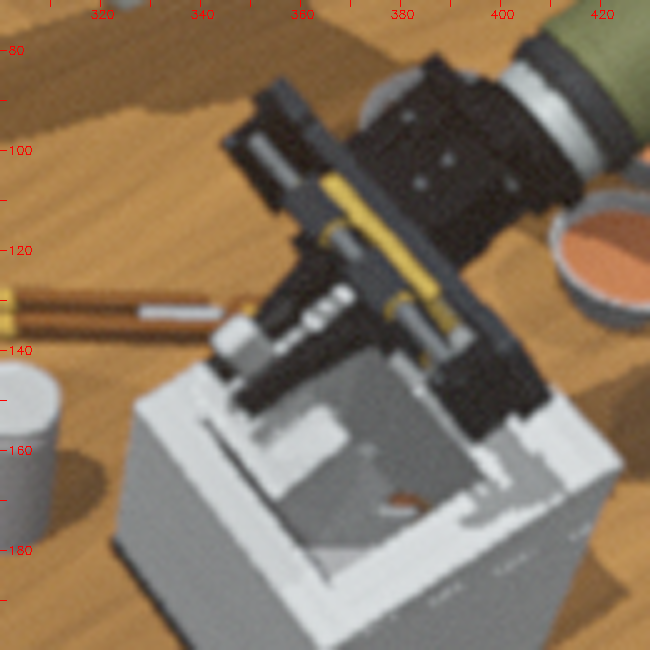

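View pics/w9.png

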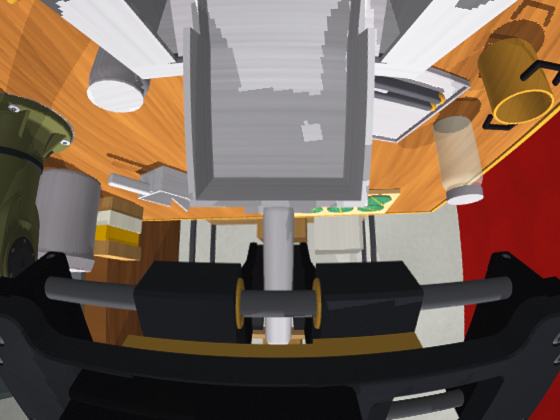

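View pics/t9c.png

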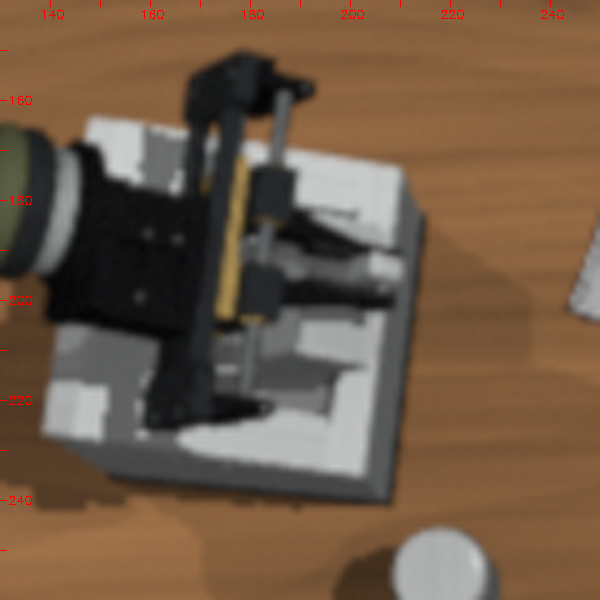

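The pan shows no nuts in the wrist view. A brown patch at scene ~(380,170) could be a nut still near the lip, so I'll hold the flap down and look again.

Emit:
carry_out([
  {"tx":0,"ty":0,"tz":0,"rx":0,"ry":0,"rz":0,"jaw":0},
  {"tx":0,"ty":0,"tz":0,"rx":0,"ry":0,"rz":0,"jaw":0},
  {"tx":0,"ty":0,"tz":0,"rx":0,"ry":0,"rz":0,"jaw":0},
  {"tx":0,"ty":0,"tz":0,"rx":0,"ry":0,"rz":0,"jaw":0},
])

```text
time: 19.58
position: [0.5035, 0.1647, 0.2433]
tool_rot: [1.721, 1.523, -0.953]
ft_force: [0.5, -0.0, -0.2]
grip_width: 0.153
```

```bash
python3 - <<'E'
from pp import *
st()
cv2.imwrite('pics/s10.png',get_image('scene')[:,:,::-1]);crop('pics/s10.png','pics/s10c.png',335,125,415,200,9)
p,R=pose()
def s2b(P):
    P=np.array(P)/1000-[-.105,0,.017]; w=p+R.apply([P[0],-P[1],-P[2]]); return w
for P in [(65,39,26),(65,-39,26),(10,39,3),(10,-39,3),(65,39,50),(65,-39,50)]: print(P,proj('scene',s2b(P))[0].round(1))
for d in (0,95):
  for v in (57,-57):
    x,z=flap_pt(d,.85);print('flap',d,v,proj('scene',RB.apply(np.array([x,v,z])/1000)+BIN)[0].round(1))
E
```

```text
t 19.575 pos [0.5035 0.1647 0.2433] rot [ 1.721  1.523 -0.953] q [-1.23  0.66  0.7   1.44  0.37  1.83 -0.65] F [ 0.5 -0.  -0.2] M [ 1.   -0.18  0.01] g 0.153
(65, 39, 26) [361.2 159.1]
(65, -39, 26) [377.7 179.5]
(10, 39, 3) [347.9 157.6]
(10, -39, 3) [364.6 178.6]
(65, 39, 50) [368.2 153.5]
(65, -39, 50) [385.  173.8]
flap 0 57 [340.5 154.8]
flap 0 -57 [364.7 185.7]
flap 95 57 [363.1 155.4]
flap 95 -57 [387.1 184.8]
```

View pics/s10c.png

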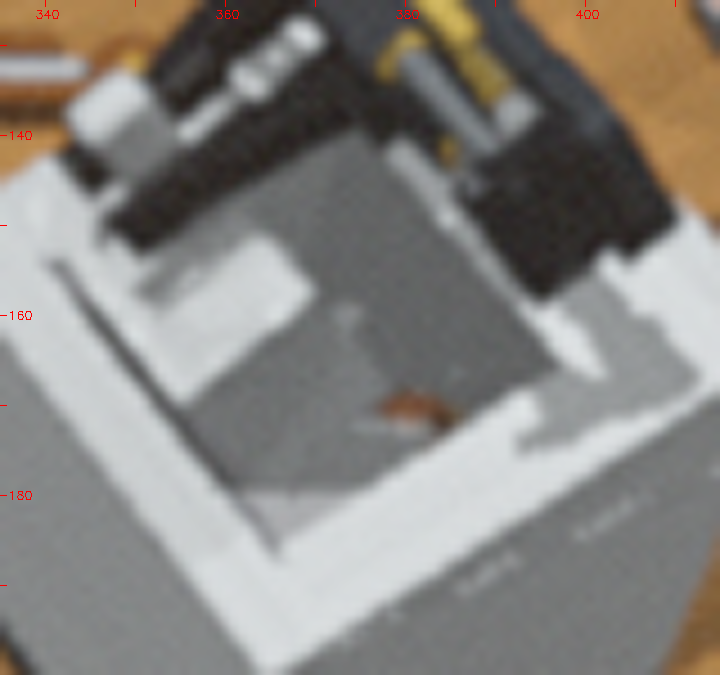

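```bash
python3 - <<'E'
from pp import *
for z in (.02,.05,.08,.1,.11,.12,.13,.14,.15):
    X=onplane('scene',[(381,170.5)],z)[0]; print(z,(RB.inv().apply(X-BIN)*1000).round(0), end=' ')
    P=R=None
    p,R=pose(); t=R.inv().apply(X-p); print('scoop',(np.array([t[0],-t[1],-t[2]])*1000+[-105,0,17]).round(0))
for d,v in ((95,57),(95,-57),(80,-30),(90,-30)):
  for th in (.5,.65,.75):
    x,z=flap_pt(d,th);print('flap',th,d,v,proj('scene',RB.apply(np.array([x,v,z])/1000)+BIN)[0].round(1))
E
```

```text
0.02 [75. 27. 20.] scoop [177.  27.  47.]
0.05 [56. 11. 50.] scoop [142.  11.  47.]
0.08 [37. -5. 80.] scoop [107.  -5.  47.]
0.1 [ 25. -16. 100.] scoop [ 83. -16.  47.]
0.11 [ 19. -22. 110.] scoop [ 71. -22.  47.]
0.12 [ 12. -27. 120.] scoop [ 59. -27.  47.]
0.13 [  6. -32. 130.] scoop [ 48. -32.  47.]
0.14 [ -0. -38. 140.] scoop [ 36. -38.  48.]
0.15 [ -6. -43. 150.] scoop [ 24. -43.  48.]
flap 0.5 95 57 [368.5 146.6]
flap 0.65 95 57 [366.5 150.4]
flap 0.75 95 57 [364.9 152.9]
flap 0.5 95 -57 [393.2 176.2]
flap 0.65 95 -57 [390.9 179.8]
flap 0.75 95 -57 [389.1 182.3]
flap 0.5 80 -30 [382.8 170.3]
flap 0.65 80 -30 [381.  173.4]
flap 0.75 80 -30 [379.5 175.5]
flap 0.5 90 -30 [385.7 169.4]
flap 0.65 90 -30 [383.6 172.9]
flap 0.75 90 -30 [382.  175.2]
```

```bash
python3 - <<'E'
from pp import *
seq([(58,68,.85),(64,68,.95)])
E
```

```text
T [ 0.0005 -0.0001  0.0007] R [ 0.     -0.0006  0.0001]  |d|0.001 ang 0.0
T [ 0.0035 -0.0001 -0.0109] R [ 0.     -0.1053  0.0001]  |d|0.011 ang 6.0
```

Emit:
carry_out([
  {"tx":0.0015,"ty":0,"tz":-0.005,"rx":0,"ry":-0.05,"rz":0,"jaw":0},
  {"tx":0.0035,"ty":0,"tz":-0.0109,"rx":0,"ry":-0.105,"rz":0,"jaw":0},
  {"tx":0.0035,"ty":0,"tz":-0.0109,"rx":0,"ry":-0.105,"rz":0,"jaw":0},
  {"tx":0.0035,"ty":0,"tz":-0.0109,"rx":0,"ry":-0.105,"rz":0,"jaw":0},
])

```text
time: 20.12
position: [0.5047, 0.1765, 0.2454]
tool_rot: [1.644, 1.457, -1.027]
ft_force: [-0.2, 2.6, -0.8]
grip_width: 0.156
```

```bash
python3 - <<'E'
from pp import *
st()
cv2.imwrite('pics/s11.png',get_image('scene')[:,:,::-1]);crop('pics/s11.png','pics/s11c.png',335,125,415,200,9)
p,R=pose()
for z in (.02,.05,.08,.1,.11,.12,.13): print(z,)
seq([(58,68,.85),(64,68,.95)])
E
```

```text
t 20.125 pos [0.5047 0.1765 0.2454] rot [ 1.644  1.457 -1.027] q [-1.24  0.74  0.7   1.39  0.4   1.88 -0.64] F [-0.2  2.6 -0.8] M [ 1.59 -0.04 -0.03] g 0.156
0.02
0.05
0.08
0.1
0.11
0.12
0.13
T [-0.0022  0.0001  0.0121] R [0.0001 0.1032 0.0007]  |d|0.012 ang 5.9
T [-0.0005  0.0001  0.0002] R [ 0.0001 -0.0015  0.0007]  |d|0.001 ang 0.1
```

View pics/s11c.png

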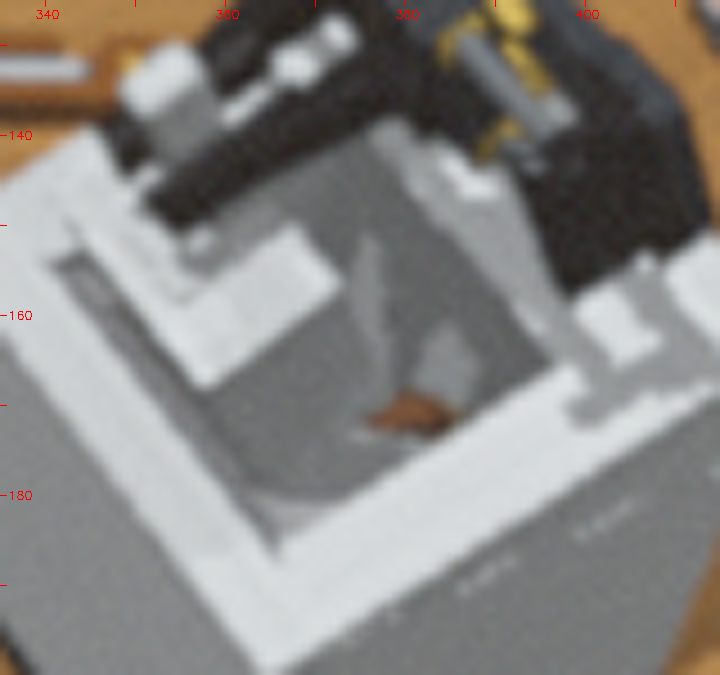

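```bash
python3 - <<'E'
from pp import *
seq([(58,68,.82),(50,68,.65),(42,69,.5),(33,70,.35),(24,71,.2),(16,72,.05),(10,72,-.15),(5,68,-.5),(0,60,-.9)])
E
```

```text
T [-0.0034  0.0001  0.0104] R [0.0001 0.1032 0.0007]  |d|0.011 ang 5.9
T [-0.0057  0.0001  0.0247] R [0.0001 0.2428 0.0007]  |d|0.025 ang 13.9
T [-0.0045  0.0001  0.0395] R [0.     0.3825 0.0007]  |d|0.040 ang 21.9
T [0.0002 0.0001 0.0564] R [-0.      0.5395  0.0007]  |d|0.056 ang 30.9
T [0.0074 0.0001 0.0723] R [-0.0001  0.6966  0.0007]  |d|0.073 ang 39.9
T [0.0145 0.0001 0.0849] R [-0.0001  0.8362  0.0007]  |d|0.086 ang 47.9
T [0.0145 0.0001 0.0942] R [-0.0002  0.941   0.0007]  |d|0.095 ang 53.9
T [0.004  0.0001 0.1102] R [-0.0002  1.0282  0.0007]  |d|0.110 ang 58.9
T [-0.0001  0.0001  0.1368] R [-0.0003  1.1155  0.0007]  |d|0.137 ang 63.9
```

Emit:
carry_out([
  {"tx":-0.0034,"ty":0,"tz":0.0104,"rx":0,"ry":0.103,"rz":0,"jaw":0},
  {"tx":-0.0057,"ty":0,"tz":0.0247,"rx":0,"ry":0.243,"rz":0,"jaw":0},
  {"tx":-0.0045,"ty":0,"tz":0.0395,"rx":0,"ry":0.3825,"rz":0,"jaw":0},
  {"tx":0,"ty":0,"tz":0.0564,"rx":0,"ry":0.5395,"rz":0,"jaw":0},
  {"tx":0.0074,"ty":0,"tz":0.0723,"rx":0,"ry":0.6966,"rz":0,"jaw":0},
  {"tx":0.0145,"ty":0,"tz":0.0849,"rx":0,"ry":0.836,"rz":0,"jaw":0},
  {"tx":0.0145,"ty":0,"tz":0.0942,"rx":0,"ry":0.941,"rz":0,"jaw":0},
  {"tx":0.004,"ty":0,"tz":0.11,"rx":0,"ry":1.028,"rz":0,"jaw":0},
  {"tx":0,"ty":0,"tz":0.1368,"rx":0,"ry":1.1155,"rz":0,"jaw":0},
  {"tx":0,"ty":0,"tz":0.1368,"rx":0,"ry":1.1155,"rz":0,"jaw":0},
])

```text
time: 21.42
position: [0.4886, 0.0481, 0.1856]
tool_rot: [-2.361, -2.07, 0.002]
ft_force: [0.7, 0.7, -1.3]
grip_width: 0.155
```

```bash
python3 - <<'E'
from pp import *
st()
cv2.imwrite('pics/s12.png',get_image('scene')[:,:,::-1])
cv2.imwrite('pics/w12.png',get_image('wrist')[:,:,::-1])
# tray target: scoop +x along tray +x, origin tray (x0, -.04)
Rs=RT; o=RT.apply([.04,-.04,0])+TRAY
print(o)
delta([tcp(o+[0,0,z],Rs) for z in (.2,.1,.03,.006)])
E
```

```text
t 21.425 pos [0.4886 0.0481 0.1856] rot [-2.361 -2.07   0.002] q [-0.99 -0.02  0.84  1.91  0.02  1.25 -0.29] F [ 0.7  0.7 -1.3] M [-0.18  0.09 -0.01] g 0.155
[ 0.6262 -0.1079  0.    ]
T [-0.1173  0.0539 -0.0312] R [-0.0006  0.0011  1.8156]  |d|0.133 ang 104.0
T [-0.1172  0.054   0.0688] R [-0.0006  0.0011  1.8156]  |d|0.146 ang 104.0
T [-0.1172  0.0541  0.1388] R [-0.0006  0.0011  1.8156]  |d|0.190 ang 104.0
T [-0.1172  0.0541  0.1628] R [-0.0006  0.0011  1.8156]  |d|0.208 ang 104.0
```

View pics/s12.png

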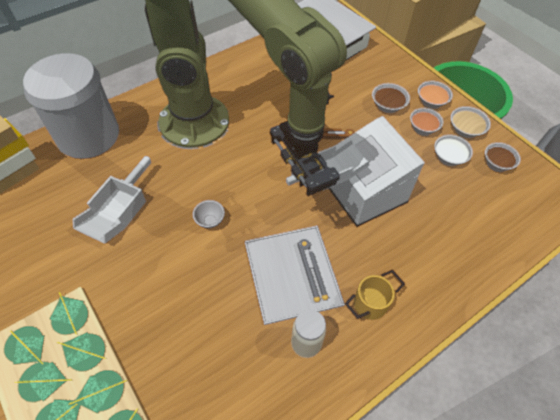

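View pics/w12.png

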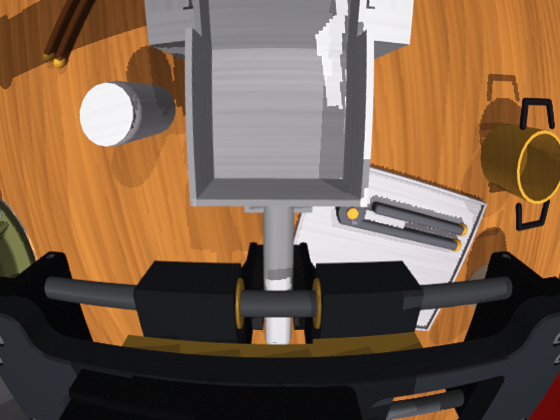

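Emit:
carry_out([
  {"tx":-0.005,"ty":0,"tz":-0.02,"rx":0,"ry":0,"rz":0.08,"jaw":0},
  {"tx":-0.02,"ty":0.005,"tz":-0.045,"rx":0,"ry":0,"rz":0.25,"jaw":0},
  {"tx":-0.035,"ty":0.012,"tz":-0.055,"rx":0,"ry":0,"rz":0.43,"jaw":0},
  {"tx":-0.05,"ty":0.02,"tz":-0.055,"rx":0,"ry":0,"rz":0.61,"jaw":0},
  {"tx":-0.065,"ty":0.028,"tz":-0.055,"rx":0,"ry":0,"rz":0.79,"jaw":0},
  {"tx":-0.08,"ty":0.036,"tz":-0.055,"rx":0,"ry":0,"rz":0.97,"jaw":0},
  {"tx":-0.095,"ty":0.044,"tz":-0.055,"rx":0,"ry":0,"rz":1.15,"jaw":0},
  {"tx":-0.11,"ty":0.05,"tz":-0.055,"rx":0,"ry":0,"rz":1.33,"jaw":0},
  {"tx":-0.117,"ty":0.054,"tz":-0.055,"rx":0,"ry":0,"rz":1.51,"jaw":0},
  {"tx":-0.117,"ty":0.054,"tz":-0.055,"rx":0,"ry":0,"rz":1.69,"jaw":0},
  {"tx":-0.117,"ty":0.054,"tz":-0.05,"rx":0,"ry":0,"rz":1.8156,"jaw":0},
  {"tx":-0.117,"ty":0.054,"tz":-0.03,"rx":0,"ry":0,"rz":1.8156,"jaw":0},
])

```text
time: 23.02
position: [0.5303, -0.0672, 0.2164]
tool_rot: [3.088, -0.57, 0.002]
ft_force: [-0.0, -0.6, -2.5]
grip_width: 0.154
```

```bash
python3 - <<'E'
from pp import *
st()
Rs=RT; o=RT.apply([.04,-.04,0])+TRAY
delta([tcp(o+[0,0,z],Rs) for z in (.1,.03,.006)])
print('jar',RT.inv().apply(onplane('top',[(312,113)],.135)[0]-TRAY))
E
```

```text
t 23.025 pos [ 0.5303 -0.0672  0.2164] rot [ 3.088 -0.57   0.002] q [-0.85  0.1   0.99  1.78 -0.08  1.31 -1.77] F [-0.  -0.6 -2.5] M [0.05 0.33 0.03] g 0.154
T [-0.001   0.0033  0.0994] R [ 0.0008 -0.0012  0.0039]  |d|0.099 ang 0.2
T [-0.0011  0.0033  0.1694] R [ 0.0008 -0.0012  0.0039]  |d|0.169 ang 0.2
T [-0.0011  0.0033  0.1934] R [ 0.0008 -0.0012  0.0039]  |d|0.193 ang 0.2
jar [ 0.1824 -0.0116  0.135 ]
```

Emit:
carry_out([
  {"tx":-0.001,"ty":0.002,"tz":0.03,"rx":0,"ry":0,"rz":0.002,"jaw":0},
  {"tx":-0.001,"ty":0.003,"tz":0.07,"rx":0,"ry":0,"rz":0.003,"jaw":0},
  {"tx":-0.001,"ty":0.003,"tz":0.11,"rx":0,"ry":0,"rz":0.003,"jaw":0},
  {"tx":-0.001,"ty":0.003,"tz":0.14,"rx":0,"ry":0,"rz":0.003,"jaw":0},
  {"tx":-0.001,"ty":0.003,"tz":0.16,"rx":0,"ry":0,"rz":0.003,"jaw":0},
  {"tx":-0.001,"ty":0.003,"tz":0.169,"rx":0,"ry":0,"rz":0.003,"jaw":0},
  {"tx":-0.001,"ty":0.003,"tz":0.169,"rx":0,"ry":0,"rz":0.003,"jaw":0},
])

```text
time: 23.9
position: [0.5274, -0.071, 0.047]
tool_rot: [3.087, -0.576, -0.001]
ft_force: [0.0, -0.3, -1.9]
grip_width: 0.153
```

```bash
python3 - <<'E'
from pp import *
st()
Rs=RT; o=RT.apply([.04,-.04,0])+TRAY
delta([tcp(o+[0,0,z],Rs) for z in (.03,.006,.004)])
cv2.imwrite('pics/s13.png',get_image('scene')[:,:,::-1]);crop('pics/s13.png','pics/s13c.png',220,190,370,340,5)
cv2.imwrite('pics/w13.png',get_image('wrist')[:,:,::-1])
E
```

```text
t 23.9 pos [ 0.5274 -0.071   0.047 ] rot [ 3.087 -0.576 -0.001] q [-0.72  0.33  0.92  1.96 -0.31  1.   -1.59] F [ 0.  -0.3 -1.9] M [0.02 0.23 0.04] g 0.153
T [ 0.0004 -0.0011  0.    ] R [ 0.0012  0.0002 -0.0002]  |d|0.001 ang 0.1
T [ 0.0005 -0.0012  0.024 ] R [ 0.0012  0.0002 -0.0002]  |d|0.024 ang 0.1
T [ 0.0005 -0.0012  0.026 ] R [ 0.0012  0.0002 -0.0002]  |d|0.026 ang 0.1
```

View pics/s13c.png

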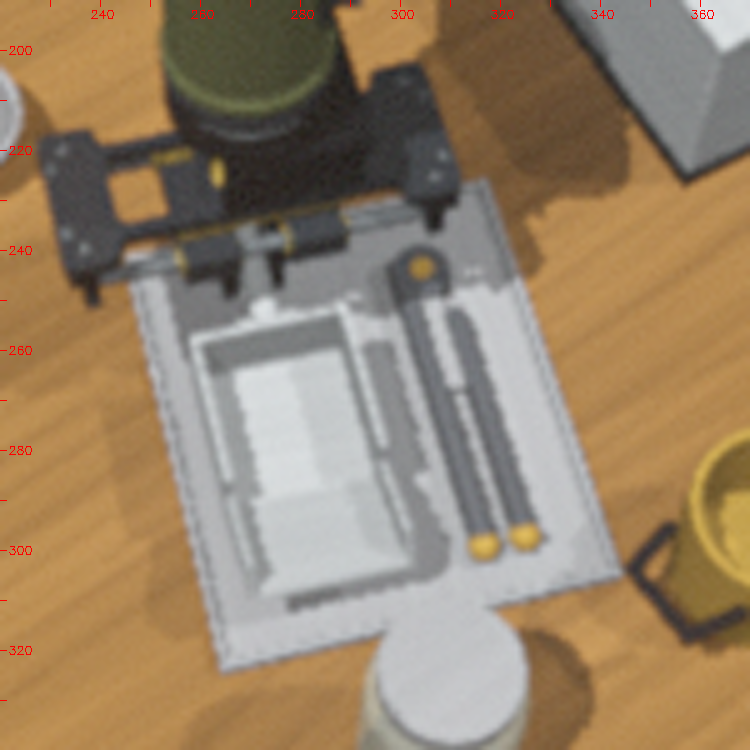

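View pics/w13.png

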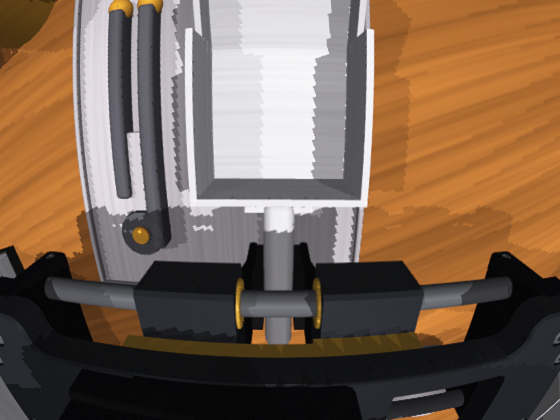

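Emit:
carry_out([
  {"tx":0,"ty":-0.001,"tz":0.01,"rx":0,"ry":0,"rz":0,"jaw":0},
  {"tx":0,"ty":-0.001,"tz":0.018,"rx":0,"ry":0,"rz":0,"jaw":0},
  {"tx":0,"ty":-0.001,"tz":0.023,"rx":0,"ry":0,"rz":0,"jaw":0},
  {"tx":0,"ty":-0.001,"tz":0.0245,"rx":0,"ry":0,"rz":0,"jaw":0},
  {"tx":0,"ty":-0.001,"tz":0.0245,"rx":0,"ry":0,"rz":0,"jaw":0},
])

```text
time: 24.62
position: [0.5276, -0.0704, 0.0224]
tool_rot: [3.087, -0.577, -0.001]
ft_force: [0.3, 0.5, -1.0]
grip_width: 0.15
```

Emit:
carry_out([
  {"tx":0,"ty":0,"tz":0.001,"rx":0,"ry":0,"rz":0,"jaw":0},
  {"tx":0,"ty":0,"tz":0.001,"rx":0,"ry":0,"rz":0,"jaw":0},
])

```text
time: 24.88
position: [0.5277, -0.0703, 0.0216]
tool_rot: [3.087, -0.577, -0.0]
ft_force: [0.2, 0.2, -1.7]
grip_width: 0.157
```

Emit:
carry_out([
  {"tx":0,"ty":0,"tz":0.001,"rx":0,"ry":0,"rz":0,"jaw":0},
  {"tx":0,"ty":0,"tz":0.001,"rx":0,"ry":0,"rz":0,"jaw":0},
])

```text
time: 25.12
position: [0.5277, -0.0703, 0.0205]
tool_rot: [3.087, -0.577, 0.0]
ft_force: [0.3, 1.2, -1.3]
grip_width: 0.155
```

Emit:
carry_out([
  {"tx":0,"ty":0,"tz":0.001,"rx":0,"ry":0,"rz":0,"jaw":0},
  {"tx":0,"ty":0,"tz":0.001,"rx":0,"ry":0,"rz":0,"jaw":0},
])

```text
time: 25.38
position: [0.5276, -0.0702, 0.0201]
tool_rot: [3.088, -0.577, -0.001]
ft_force: [-2.9, 1.1, 5.8]
grip_width: 0.154
```

Emit:
carry_out([
  {"tx":0,"ty":0,"tz":-0.0007,"rx":0,"ry":0,"rz":0,"jaw":0},
  {"tx":0,"ty":0,"tz":-0.0007,"rx":0,"ry":0,"rz":0,"jaw":0.25},
  {"tx":0,"ty":0,"tz":-0.0007,"rx":0,"ry":0,"rz":0,"jaw":0.4},
  {"tx":0,"ty":0,"tz":-0.0007,"rx":0,"ry":0,"rz":0,"jaw":0.45},
  {"tx":0,"ty":0,"tz":-0.0007,"rx":0,"ry":0,"rz":0,"jaw":0.45},
  {"tx":0,"ty":0,"tz":-0.02,"rx":0,"ry":0,"rz":0,"jaw":0.45},
  {"tx":0,"ty":0,"tz":-0.06,"rx":0,"ry":0,"rz":0,"jaw":0.45},
  {"tx":0,"ty":0,"tz":-0.12,"rx":0,"ry":0,"rz":0,"jaw":0.45},
  {"tx":-0.04,"ty":0,"tz":-0.17,"rx":0,"ry":0,"rz":0,"jaw":0.45},
  {"tx":-0.06,"ty":0.04,"tz":-0.2,"rx":0,"ry":0,"rz":0,"jaw":0.45},
  {"tx":-0.06,"ty":0.1,"tz":-0.22,"rx":0,"ry":0,"rz":0,"jaw":0.45},
  {"tx":-0.06,"ty":0.12,"tz":-0.22,"rx":0,"ry":0,"rz":0,"jaw":0.45},
], grip_force=20)

```text
time: 26.88
position: [0.4282, -0.1643, 0.2422]
tool_rot: [-3.083, 0.584, -0.007]
ft_force: [-0.3, 0.6, -1.3]
grip_width: 0.454
```

```bash
python3 - <<'E'
from pp import *
st()
for n in('scene','top'): cv2.imwrite(f'pics/{n}14.png',get_image(n)[:,:,::-1])
crop('pics/scene14.png','pics/s14c.png',235,110,435,330,3,20)
crop('pics/top14.png','pics/t14c.png',130,100,340,270,3,20)
E
```

```text
t 26.875 pos [ 0.4282 -0.1643  0.2422] rot [-3.083  0.584 -0.007] q [-0.85 -0.29  0.99  1.9   0.24  1.4  -1.86] F [-0.3  0.6 -1.3] M [-0.03  0.11  0.02] g 0.454
```

View pics/s14c.png

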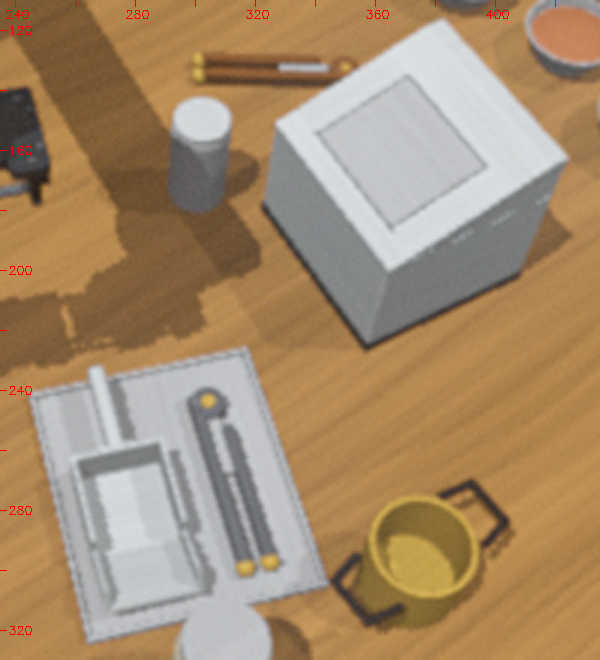

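View pics/t14c.png

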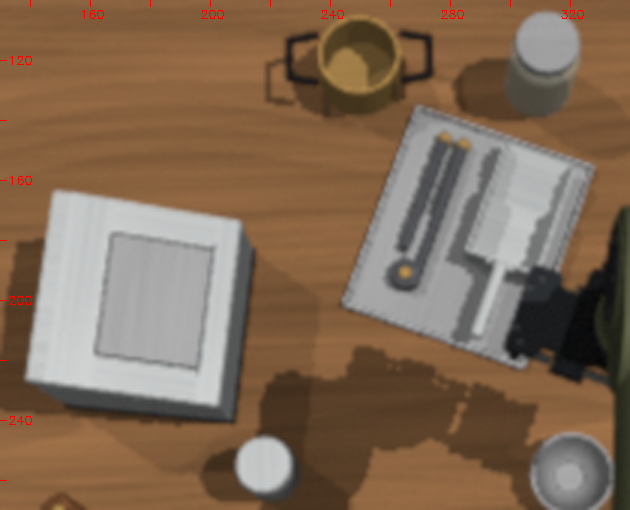

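View pics/scene14.png

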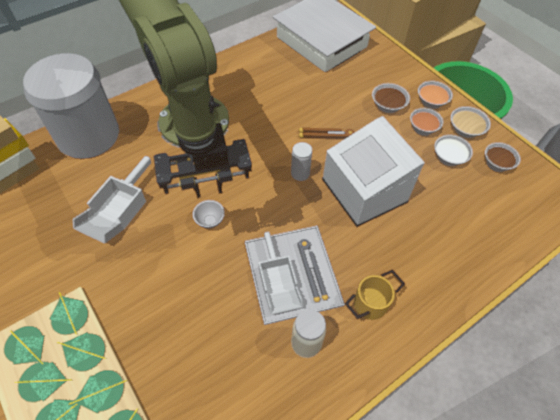

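All checks look good. Joint 2 is near its limit (−0.29 of −0.30), so I'll ease off it before handing in.

Emit:
carry_out([
  {"tx":0.02,"ty":0,"tz":0,"rx":0,"ry":0,"rz":0,"jaw":0.45},
  {"tx":0.04,"ty":0,"tz":0,"rx":0,"ry":0,"rz":0,"jaw":0.45},
  {"tx":0.04,"ty":0,"tz":0,"rx":0,"ry":0,"rz":0,"jaw":0.45},
])

```text
time: 27.35
position: [0.4665, -0.1742, 0.2397]
tool_rot: [3.085, -0.576, -0.001]
ft_force: [-0.9, 0.2, -0.9]
grip_width: 0.451
```

```bash
python3 - <<'E'
from pp import *
st(); print(ctrl.close_job())
E
```

```text
t 27.35 pos [ 0.4665 -0.1742  0.2397] rot [ 3.085 -0.576 -0.001] q [-0.92 -0.12  1.16  1.82  0.11  1.37 -1.72] F [-0.9  0.2 -0.9] M [-0.08  0.15 -0.03] g 0.451
the job is handed in; nothing more can be done
None
```

The job is done and handed in at 27.35 s. I laid the steel cutter flat in the tray. Then I pressed the flap open with the scoop's lip, tipped in the four nuts while holding the flap down, and laid the empty scoop upright and flat beside the cutter.

**Last checks:**
- **Pictures:** the last pictures show the flap shut, the cutter and scoop side by side inside the rim, and no stray nuts. The tin, bowl, jar and pot stand where they were, and the gripper is clear of everything.
- **Nuts:** I could not count all four in the bin. While the flap was held down, one brown patch was visible and stayed still when I tilted the scoop further, so I took it to be a nut in the bin. The scoop's pan was empty afterwards.
- **Forces:** the readings after each move stayed small; the highest I saw was about 6 N, when setting the scoop down.
- **Joint limit:** joint 2 came to −0.29 rad (limit −0.30) as the arm drew back, so I moved it away before handing in. No check failed.

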